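# Swing the lock hook through the eye and press the interlock home

### The arm

A 7-joint arm with a two-finger parallel gripper is mounted at the origin on the work surface. World frame = base frame: x ahead of the robot, y to its left, z up, the work surface at z = 0. Lengths are in m, angles in rad, forces in N, time in s.
With the tool pointing down it reaches from about 0.4 to 0.9 m from the base axis. Payload 5.5 kg.
Tool frame: the origin (TCP) lies midway between the tips of the shut fingers; the grasp point (between the pads) lies 19 mm behind it (grasp_offset is the distance from the TCP to the grasp point, in m); z points along the fingers, y is the direction in which the jaws open and shut (so a half turn about z gives the same grasp; the last joint's range is limited). The gripper opens to 92 mm and grips with 3 to 60 N. Pads are 19 mm wide; open, the fingers measure 130 mm over their backs; the gripper's body (75 mm by 190 mm) begins 47 mm behind the grasp point.
Start: joints at [-0.955, 0.501, -0.427, 1.55, 0.221, 1.138, -0.21], TCP at [0.225, 0.61, 0.227] pointing down, gripper open.
Joint ranges: [-2.88, 2.88], [-0.31, 2.03], [-1.54, 1.56], [0.2, 2.42], [-1.41, 4.55], [0.19, 2.02], [-2.57, 2.57]. Speed limits (rad/s): [2.57, 2.57, 3.14, 3.14, 3.14, 3.14, 3.14].

### API

Orientations are given as a unit quaternion [w, x, y, z].
In Python, from cell import sense, snapshot, sign_off, outline_of, spot_point, grasp_offset gives the robot as it stands. The module is installed in compiled form; this text tells all that it offers.
- The arm moves only by the shell command python3 -m creep 'ROWS' [FORCE]. ROWS is a JSON object of lists of equal length, an entry for each row: "translation": the shift along the tool's x, y, z in cm, a list of three; "turn": the turn about the tool's z in rad; "hand": the finger opening in cm, from 0 to 9.18. In form: {"translation": [[tx, ty, tz], ...], "turn": [turn, ...], "hand": [hand, ...]}. A call has 1 to 10 rows; each row shifts and turns the pose as measured when the row begins, along the tool's axes as they then stand; what a row does not reach is not made up. A row lasts 1/8 s, in which the tool goes at most 62.5 mm and 10.7 degrees, less where a joint would pass 70% of its speed; a pose out of reach is approached as far as the arm can. A call is refused whole if a number of a shift passes 6.25 or a number of a turn 0.188, either way. A call with a gripper value outside its range is refused whole. The fingers move at their own pace and stop on an object; FORCE is the grip in N (left out, the last holds). Time passes only in rows, so rows that do not move let the fingers close. It gives the time, the measured TCP pose, the force and the opening at its end, in the units of the state.
- sense(): the state, without advancing time (a new reading comes with each control period).
- snapshot(name): name is "scene" or "top" or "wrist"; returns a dict with "pixels" (400x640x3 uint8, blue, green, red), "depth" (400x640 float32, m along the optical axis (not along the pixel's ray), 0 where there is no reading), "intrinsics" (3x3 intrinsics, pixels), "dist_coeffs" ([k1, k2, p1, p2, k3] as OpenCV has them; the pictures are not rectified), "extrinsics" (4x4, takes a point from camera to world coordinates); the wrist camera has in their place "T_tool_cam" (4x4, takes a point from camera to tool coordinates, whose origin is the TCP and whose axes are the flange's). Camera axes: x right, y down, z forward; pixel columns grow to the right and rows downward; lengths in m; the calibration is good to about 2 mm. A picture is of the moment at which its call begins: read the wrist's pose just before it.
- sign_off(): hands the job in, once; it reports no verdict.
Trained networks look in a picture, given as the dict that the camera call returned (one of the last four; its "shot" number tells which), for a name from the list of things; names that differ only in an ending like _2 or _b are one class to them, and where a whole thing is asked for, a point or a joint stands for the part that bears it (a point fixed in the world has none). Each returns a list of dicts, best first, with "conf" (0 to 1); they miss things now and then, are a little off and sometimes report something else, mostly with a low value. They report only what shows in the picture. A call takes as long as a camera call. They do not tell look-alikes from the thing itself.
- outline_of(picture, target): "region" (400x640 bool, what is visible of it) and "box" ([left, top, right, bottom] in pixels, round what is visible of it).
- spot_point(picture, target): "uv" ([column, row] in pixels: a listed point, or the origin of a listed thing).
The state is a dict: "time": time; "q": joint angles; "joint_velocities": joint speeds; "tau": joint torques, N m; "tool_pos": TCP position; "tool_rot": TCP orientation; "force": force on the tool from outside, world axes, zero at the start; "ft_torque": the same for the moment, N m; "width": finger opening in m.
Only numpy, scipy, OpenCV 4.12 (cv2) and the standard library are available. Lean on these libraries where they do the work, as an engineer would, in place of code of your own. Each camera call takes 0.05 s, during which the arm holds its last target.

### The job

Lock off the training unit: take the curved lock hook by its upright grip, stand it on the unit's deck beside the steel eye, and swing its curved bar through the eye, tip first, until the tip has pushed the interlock plunger fully home. Press the plunger firmly against its stop for a moment but force neither it nor the eye, then let go and leave the hook standing upright there, with everything else on the bench left where it is.

Things in the scene. Friction and masses are not known exactly. Their poses are not given: they have to be found in the camera images.
- hook: the lock hook, loose, 0.15 to 0.3 kg, standing on the bench on a round steel foot (40 mm wide, 12 mm thick); a 24 mm round hub above it up to 32 mm height carries the grip and, low down, the curved bar. Origin: centre of the foot's underside, z up, x towards the bar's tip. Turning it counter-clockwise (seen from above) about its own z drives the bar along its own arc, tip first
- hook_grip (a point): centre of the upright flat black grip, on the hook's z axis 70 mm above the foot's underside: 14 mm thick (along the hook's y), 26 mm wide (along its x), from 30 to 92 mm height. Grip firmly: under the push it can give a few degrees in the fingers. Held here, the fingers stay above the eye and the plunger housing
- hook_tip (a point): free end of the hook's 7 mm round steel bar, on its centreline, 45 mm from the hub axis on the hook's +x, 16 mm above the foot's underside; the rounded end reaches 3.5 mm farther. The bar is a circular arc of 45 mm centreline radius about the hub axis, level, from the tip (0 degrees) back to -115 degrees, where a straight arm joins it to the hub
- trainer: training unit: white flat case with grey deck, 300 x 300 x 50 mm, fixed to the bench, deck 50 mm above it. Origin: centre of underside; x away from the robot at yaw 0, y left. Its near half carries the steel eye and the dark housing (36 x 34 mm, 30 mm tall) of the interlock plunger; three knobs 14 mm tall stand along the far edge
- hub_place (a point): centre of a dark round patch on the deck surface, at trainer (-60, -40, 50) mm: where the hook's foot stands when the bar goes through the eye, 45 mm from the eye's centre; axes as the trainer's
- eye: centre of the closed upright steel ring, at trainer (-15, -40, 66) mm, so 45 mm from hub_place along the trainer's +x and 16 mm above the deck. Hole 11 mm wide (about 2 mm free all round the bar), 6 mm thick wire, 23 mm over all. The hole's axis is the trainer's y; the bar goes through towards +y. It bends above 25 N. It carries side load from the bar, so the moment about the hub axis (plunger push x 45 mm) tells the push best
- plunger: steel plunger standing out of its housing on the hook's arc beyond the eye. Origin: centre of its flat round face (18 mm wide), 16 mm above the deck; its x points into the housing, along the arc's tangent (trainer yaw + 150 degrees). It starts pushed in by an unknown 0 to 8 mm of its 14 mm travel. About 3 N of sliding drag, no spring: it stays where pushed. Only the hook may push it
- plunger_stop (a point): point 16 mm above the deck, fixed on the unit, where the plunger's face comes to lie, give or take 7 mm, at its hard stop, unseen in the housing and set differently each time: found only by feel, with the hook turned 50 to 70 degrees past the eye (hook yaw - trainer yaw). Home means pressed on the stop by the hook with at least 7 N for 0.3 s (a clear rise over the drag); above 18 N it breaks
- breadboard: loose white plug-in circuit board 55 x 165 x 9 mm lying on the far half of the training unit's deck; origin centre of underside
- multimeter: loose dark hand-held meter 150 x 75 x 32 mm lying on the bench; origin centre of underside
- mouse: loose black computer mouse 105 x 60 x 28 mm; origin centre of underside
- jar: loose small jar 44 mm wide, 60 mm tall; origin centre of underside
- screwdriver: loose screwdriver lying on the bench, along its own x axis
- parts_tray: loose open grey parts tray 160 x 110 x 40 mm; origin centre of underside
Mind the look-alikes: they are no part of the job. What is meant by the hook is not pink or purple, and is the larger of those in its own colour.

How it is judged:
By the outcome, as a careful person would: the job done as asked, in the order asked, and still so for the second after the job is handed in, with the robot touching nothing.
It also fails if it takes over 72 s, if anything falls off the work surface, if the arm or the gripper's body presses on something with over 40 N, if the wrist force passes 120 N, or if a joint passes its speed limit or range.

## Working session

There is one attempt and no reset: what is moved stays moved. The work goes in short steps, Python scripts to look and compute and a shell command to move; the robot and the scene stay as the last step left them, time stands still between calls to the robot, and variables do not carry over. Pictures are saved under pics/ and viewed, and the job is handed in when it is done.

```bash
mkdir -p pics; cat > h.py <<'E'
import numpy as np,cv2
from cell import *
from scipy.spatial.transform import Rotation as R
def toolT():
    s=sense();q=s['tool_rot'];T=np.eye(4);T[:3,:3]=R.from_quat([q[1],q[2],q[3],q[0]]).as_matrix();T[:3,3]=s['tool_pos'];return T
def shot(n):
    T=toolT();p=snapshot(n);p['T']=p['extrinsics'] if 'extrinsics' in p else T@np.array(p['T_tool_cam']);return p
def ray(p,uv):
    u=cv2.undistortPoints(np.array([[uv]],float),np.array(p['intrinsics']),np.array(p['dist_coeffs']))[0,0]
    T=np.array(p['T']);return T[:3,3],T[:3,:3]@np.array([u[0],u[1],1])
def atz(p,uv,z):
    o,d=ray(p,uv);return o+d*(z-o[2])/d[2]
def atdepth(p,uv):
    o,d=ray(p,uv);return o+d*p['depth'][int(round(uv[1])),int(round(uv[0]))]
def proj(p,X):
    T=np.linalg.inv(np.array(p['T']));r=cv2.Rodrigues(T[:3,:3])[0]
    return cv2.projectPoints(np.array(X,float).reshape(-1,1,3),r,T[:3,3],np.array(p['intrinsics']),np.array(p['dist_coeffs']))[0][:,0]
E
python3 - <<'E'
from h import *
print(sense()); print(grasp_offset)
for n in ['scene','top','wrist']:
    p=shot(n);cv2.imwrite(f'pics/{n}0.png',p['pixels'])
    for t in ['hook','trainer','breadboard']:
        print(n,t,[(round(o['conf'],2),[int(b) for b in o['box']]) for o in outline_of(p,t)])
    for t in ['hook_grip','hook_tip','hub_place','eye','plunger','trainer','plunger_stop','hook']:
        print(n,t,[(round(o['conf'],2),[round(float(b),1) for b in o['uv']]) for o in spot_point(p,t)])
E
```

```text
{'time': 0.0, 'q': array([-0.95478148,  0.50185604, -0.42676609,  1.55143163,  0.22081924,
        1.13834614, -0.21035195]), 'joint_velocities': array([-0.00024279, -0.00066591,  0.00089076, -0.00058248,  0.00040411,
       -0.00096967, -0.00143758]), 'tau': array([ 6.18664508e-04, -5.66601169e+01, -5.81586331e+00, -2.79115123e+01,
       -6.86806790e-02,  3.08667216e-02,  1.74957372e-04]), 'tool_pos': array([0.22442185, 0.60927335, 0.22567868]), 'tool_rot': array([-1.89591819e-04,  1.75501033e-01,  9.84478748e-01, -9.72728898e-04]), 'force': array([-0.26664863, -0.61779018, -0.25823151]), 'ft_torque': array([-0.00242082, -0.02406879,  0.04856578]), 'width': 0.09152076840606468}
0.0188
scene hook [(0.89, [121, 211, 157, 245]), (0.74, [191, 203, 202, 222]), (0.61, [185, 224, 208, 262]), (0.57, [223, 248, 240, 271])]
scene trainer [(0.9, [284, 169, 429, 275])]
scene breadboard [(0.98, [347, 201, 399, 244])]
scene hook_grip [(0.76, [235.2, 252.9]), (0.73, [151.8, 283.7]), (0.69, [203.2, 227.8]), (0.62, [192.7, 206.8]), (0.58, [184.5, 338.0]), (0.55, [131.4, 221.8]), (0.23, [414.9, 163.
[... 758 characters left out ...]
p [(0.66, [465.9, 274.6]), (0.58, [427.3, 187.3]), (0.57, [444.7, 205.1]), (0.5, [303.9, 175.7]), (0.47, [430.5, 226.1]), (0.46, [429.6, 252.7])]
top hub_place [(0.93, [309.6, 188.4]), (0.42, [441.8, 206.5])]
top eye [(0.68, [293.9, 179.3]), (0.38, [308.2, 175.3])]
top plunger [(0.36, [295.3, 182.2])]
top trainer [(0.77, [295.4, 179.0])]
top plunger_stop [(0.73, [480.9, 152.9]), (0.61, [291.5, 192.1])]
top hook [(0.64, [434.5, 226.0]), (0.55, [415.7, 189.5]), (0.5, [480.8, 272.2]), (0.47, [425.7, 263.6])]
wrist hook []
wrist trainer []
wrist breadboard []
wrist hook_grip []
wrist hook_tip []
wrist hub_place []
wrist eye []
wrist plunger []
wrist trainer []
wrist plunger_stop []
wrist hook []
```

View pics/scene0.png

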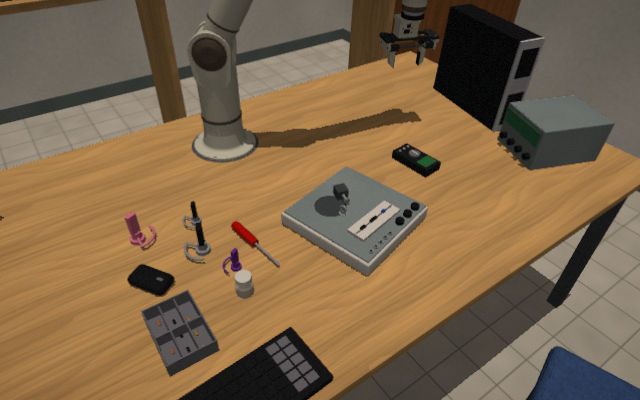

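View pics/top0.png

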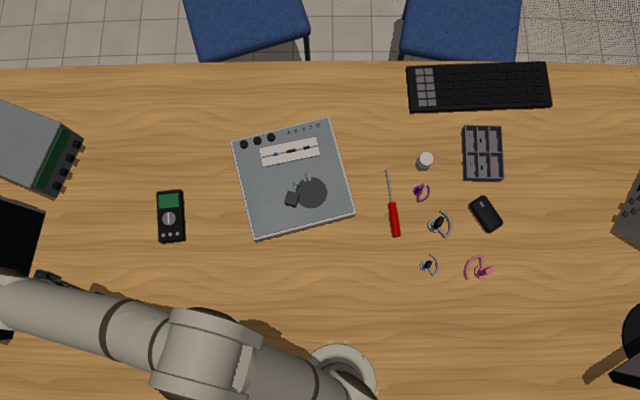

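View pics/wrist0.png

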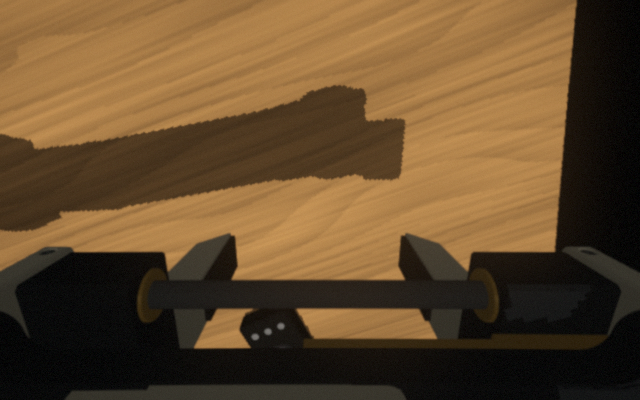

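```bash
python3 - <<'E'
import cv2
a=cv2.imread('pics/scene0.png')[190:360,100:270];cv2.imwrite('pics/sc1.png',cv2.resize(a,None,fx=3.5,fy=3.5,interpolation=2))
a=cv2.imread('pics/top0.png')[160:300,400:510];cv2.imwrite('pics/tc1.png',cv2.resize(a,None,fx=4.2,fy=4.2,interpolation=2))
E
```

```text
(no output)
```

View pics/sc1.png

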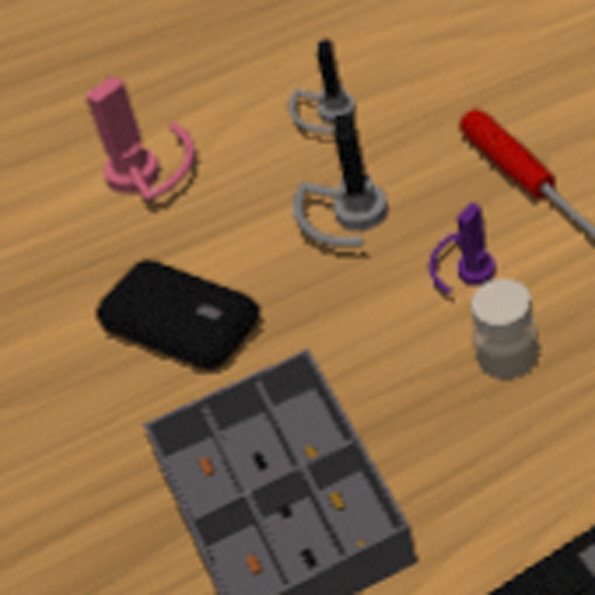

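View pics/tc1.png

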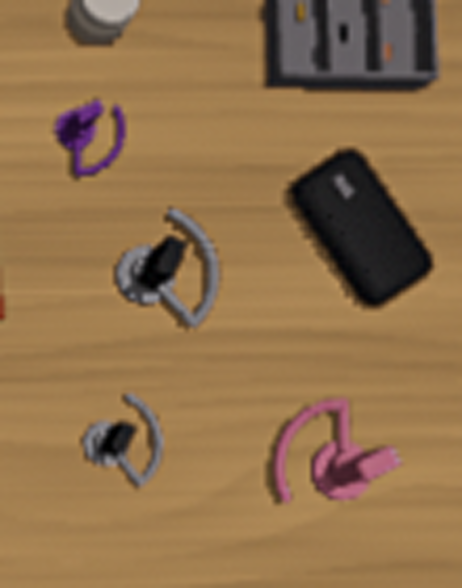

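Look-alikes in the top picture are the big steel/black hook (435,226), the small steel/black hook (425,264), the pink one (483,270) and the purple one (420,190). By the description, the larger steel one at (435,226) is the hook. In the scene view it is at (200,245), and both crops show it is bigger than the one behind it. Now I'll measure.

```bash
python3 - <<'E'
from h import *
p=shot('top')
f=atz(p,(433.8,225.5),0.01);t=atz(p,(440.5,210.5),0.016)
print('top foot',f,'tip',t,'yaw',np.degrees(np.arctan2(*(t-f)[1::-1])),np.linalg.norm((t-f)[:2]))
for n,uv in [('small',(425,264)),('eye',(307,178)),('hub',(310,192)),('screw',(395,220)),('mouse',(486,213)),('purple',(420,190)),('jar',(426,160))]: print(n,atdepth(p,uv))
r=outline_of(p,'trainer')
print([x['conf'] for x in r])
m=r[0]['region'].astype('uint8');c=max(cv2.findContours(m,0,2)[0],key=cv2.contourArea)
# fit rect in world at z .05
w=np.array([atz(p,q[0],0.05)[:2] for q in c]);print(cv2.minAreaRect((w*1000).astype('float32')))
a=p['pixels'][105:255,220:370];cv2.imwrite('pics/tr.png',cv2.resize(a,None,fx=4,fy=4,interpolation=2))
p=shot('scene')
a=p['pixels'][160:280,280:435];cv2.imwrite('pics/trs.png',cv2.resize(a,None,fx=5,fy=5,interpolation=2))
E
```

```text
top foot [ 0.43430039 -0.27947357  0.01      ] tip [ 0.4767055  -0.29938007  0.016     ] yaw -25.14706617543386 0.04684508566093716
small [ 0.32295318 -0.24532761  0.03621902]
eye [0.55931024 0.0808151  0.07649562]
hub [0.52497181 0.07329484 0.05106721]
screw [ 0.44888922 -0.16684346  0.02247839]
mouse [ 0.46699155 -0.42819008  0.02643939]
purple [ 0.53479413 -0.24065121  0.02613135]
jar [ 0.61369402 -0.25455936  0.06240141]
[0.68, 0.38]
((570.7505493164062, 124.48881530761719), (311.3399353027344, 303.700439453125), 15.007590293884277)
```

View pics/tr.png

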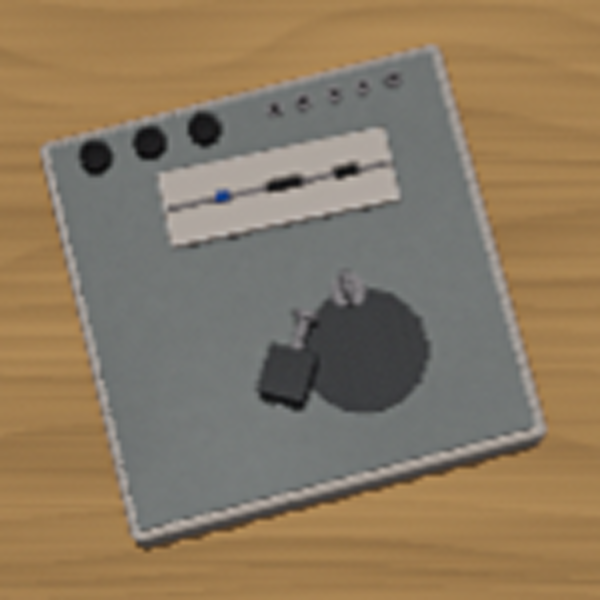

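View pics/trs.png

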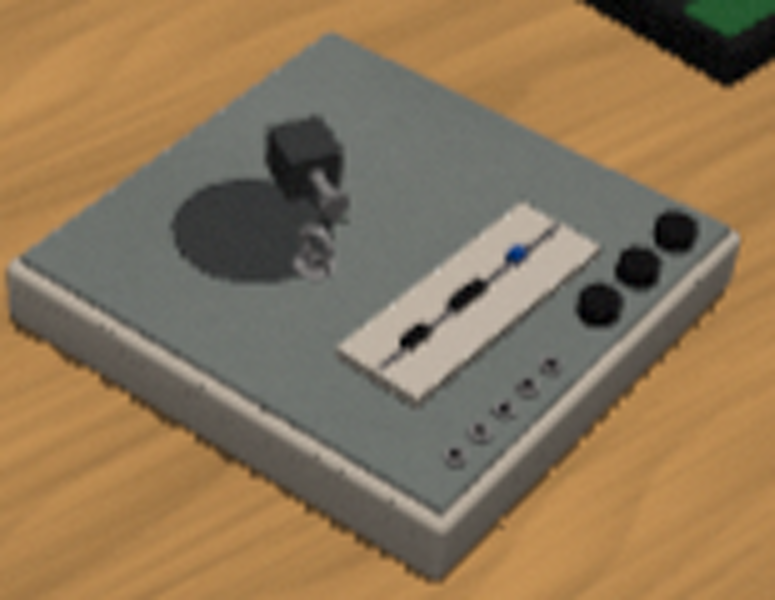

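```bash
cat >> h.py <<'E'
def need(x,y,z=None,yaw=None):
    T=toolT();t=T[:3,3];d=np.array([x,y,t[2] if z is None else z])-t
    print('tool d cm',np.round(T[:3,:3].T@d*100,2),'tcp',np.round(t,4),'xyaw',round(np.degrees(np.arctan2(T[1,0],T[0,0])),2),'tilt',np.round(T[:3,2],3),'q',np.round(sense()['q'],2))
E
python3 -m creep '{"translation":[[-4.2,-3.4,0],[-4.2,-3.4,0],[-4.2,-3.4,0],[-4.2,-3.4,0],[-4.2,-3.4,0],[-4.2,-3.4,0],[-4.2,-3.4,0],[-4.2,-3.4,0],[-4.2,-3.4,0],[0,0,0]],"turn":[0,0,0,0,0,0,0,0,0,0],"hand":[9,9,9,9,9,9,9,9,9,9]}' 
python3 - <<'E'
from h import *
need(0.434,-0.279)
p=shot('wrist');cv2.imwrite('pics/w1.png',p['pixels'])
for t in ['hub_place','eye','plunger','plunger_stop','trainer']:
    print(t,[(round(o['conf'],2),[round(float(b),1) for b in o['uv']],atdepth(p,o['uv'])) for o in spot_point(p,t)])
E
```

```text
time: 3.2
tool_pos: [0.4817, 0.181, 0.2268]
tool_rot: [0.001, 0.175, 0.985, 0.002]
force: [-0.2, 0.8, 0.2]
width: 0.0898
tool d cm [-11.34 -44.84  -0.21] tcp [0.4817 0.181  0.2268] xyaw 159.88 tilt [ 0.004  0.004 -1.   ] q [-0.2   0.23 -0.24  1.9   0.06  1.01  0.75]
hub_place [(0.82, [240.1, 239.7], array([0.52148393, 0.07037224, 0.05090442]))]
eye [(0.69, [262.3, 278.2], array([0.56502401, 0.08446124, 0.07573187]))]
plunger [(0.78, [275.8, 254.4], array([0.54312511, 0.10980237, 0.07456847]))]
plunger_stop [(0.75, [278.6, 242.2], array([0.53251479, 0.11685494, 0.06950315])), (0.48, [320.5, 309.6], array([0.63687824, 0.12864737, 0.06256671]))]
trainer [(0.62, [299.8, 238.9], array([0.54539166, 0.1360698 , 0.04944409])), (0.31, [553.1, 66.2], array([0.4596979 , 0.45136183, 0.03171766]))]
```

View pics/w1.png

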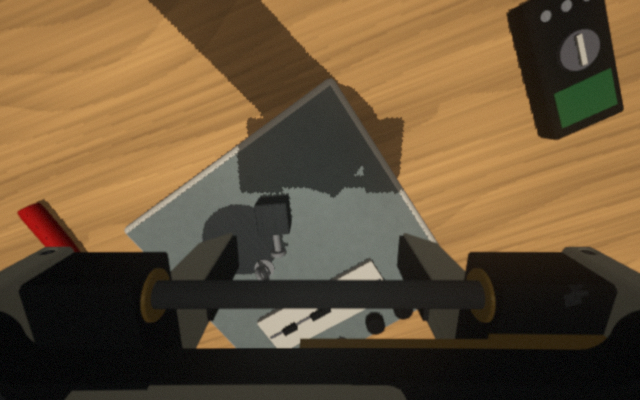

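Wrist view: the trainer lies below, hub patch at about (233,237), eye at (263,270), plunger at (280,243). On to the hook.

```bash

python3 -m creep '{"translation":[[-1.2,-4.6,0],[-1.2,-4.6,0],[-1.2,-4.6,0],[-1.2,-4.6,0],[-1.2,-4.6,0],[-1.2,-4.6,0],[-1.2,-4.6,0],[-1,-4.2,0],[-1,-3,0],[0,0,0]],"turn":[0,0,0,0,0,0,0,0,0,0],"hand":[9,9,9,9,9,9,9,9,9,9]}' 
python3 - <<'E'
from h import *
need(0.434,-0.279)
p=shot('wrist');cv2.imwrite('pics/w2.png',p['pixels'])
for t in ['hook','hook_grip','hook_tip']:
    print(t,[(round(o['conf'],2),[round(float(b),1) for b in o['uv']],atdepth(p,o['uv'])) for o in spot_point(p,t)])
E
```

```text
time: 4.75
tool_pos: [0.4514, -0.2163, 0.2243]
tool_rot: [0.003, 0.154, 0.988, 0.005]
force: [0.7, 0.6, 0.6]
width: 0.0898
tool d cm [-0.26 -6.5  -0.07] tcp [ 0.4514 -0.2163  0.2243] xyaw 162.25 tilt [ 0.007  0.009 -1.   ] q [ 0.36  0.2   0.05  1.94 -0.03  1.    1.68]
hook [(0.87, [247.4, 69.4], array([ 0.32580782, -0.24827124,  0.04434105])), (0.76, [259.8, 170.5], array([ 0.42559643, -0.2725575 ,  0.04894738])), (0.66, [115.0, 98.4], array([ 0.30646434, -0.40153188,  0.0186574 ])), (0.66, [316.9, 231.8], array([ 0.52759994, -0.23955649,  0.0174632 ]))]
hook_grip [(0.79, [68.6, 97.5], array([ 0.30409923, -0.4067298 ,  0.07798858])), (0.73, [236.3, 62.8], array([ 0.32088547, -0.25185371,  0.06903668])), (0.7, [318.0, 248.3], array([ 0.53178542, -0.2398816 ,  0.05512619])), (0.62, [248.2, 185.3], array([ 0.42891072, -0.27811826,  0.09185019]))]
hook_tip [(0.9, [243.5, 101.2], array([ 0.35111758, -0.26980442,  0.01366416])), (0.81, [259.4, 208.2], array([ 0.47535746, -0.29783935,  0.01691248])), (0.79, [302.9, 250.6], array([ 0.54911897, -0.26572753,  0.01362911])), (0.65, [130.6, 67.3], array([ 0.28316469, -0.37032802,  0.01842652]))]
```

View pics/w2.png

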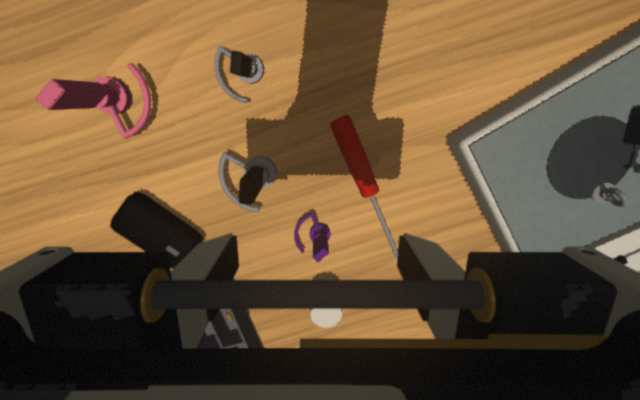

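```bash

python3 - <<'E'
from h import *
p=shot('wrist')
def near(l,uv): return min(l,key=lambda o:np.hypot(*(np.array(o['uv'])-uv)))['uv']
o=atz(p,near(spot_point(p,'hook'),(262,172)),0);t=atz(p,near(spot_point(p,'hook_tip'),(258,208)),.016);g=atz(p,near(spot_point(p,'hook_grip'),(250,185)),.07)
print(o,t,g,np.degrees(np.arctan2(*(t-o)[1::-1])),np.degrees(np.arctan2(*(t-g)[1::-1])),np.linalg.norm((t-g)[:2]),np.linalg.norm((t-o)[:2]))
a=p['pixels'][130:230,190:310];cv2.imwrite('pics/w2c.png',cv2.resize(a,None,fx=6,fy=6,interpolation=2))
# grip top from depth
d=p['depth'];pts=[]
for v in range(150,215):
  for u in range(225,280):
    X=atdepth(p,(u,v))
    if .08<X[2]<.11: pts.append(X)
pts=np.array(pts);print(len(pts),pts.mean(0));print(cv2.minAreaRect((pts[:,:2]*1000).astype('float32')))
pts=[X for v in range(130,230) for u in range(200,310) for X in [atdepth(p,(u,v))] if .009<X[2]<.024]
pts=np.array(pts);np.save('pts.npy',pts);print(len(pts))
# fit model: hub foot disc r20 + arc r45
from scipy.optimize import minimize
def dist(x):
    q=pts[:,:2]-x[:2];r=np.hypot(*q.T);a=(np.degrees(np.arctan2(q[:,1],q[:,0]))-np.degrees(x[2])+180)%360-180
    da=np.maximum(0,np.maximum(a,-115-a))*np.pi/180*.045
    arc=np.hypot(np.maximum(0,abs(r-.045)-.0035),da)
    foot=np.maximum(0,r-.02)
    c,s=np.cos(x[2]-np.radians(115)),np.sin(x[2]-np.radians(115)); l=abs(-q[:,0]*s+q[:,1]*c);al=q[:,0]*c+q[:,1]*s
    arm=np.where((al>0)&(al<.05),np.maximum(0,l-.0035),1)
    m=np.minimum(np.minimum(arc,foot),arm)
    return np.minimum(m,.01).sum()
b=min((minimize(dist,[.434+i*.003,-.279+j*.003,np.radians(-25+k*8)],method='Nelder-Mead',options=dict(initial_simplex=None,xatol=1e-5)) for i in (-1,0,1) for j in (-1,0,1) for k in (-1,0,1)),key=lambda r:r.fun)
print(b.x,np.degrees(b.x[2]),b.fun/len(pts))
E
```

```text
[ 0.43312629 -0.28143339  0.        ] [ 0.47655289 -0.29802059  0.016     ] [ 0.43240962 -0.28499127  0.07      ] -20.90482453679489 -16.444480219062143 0.04602598691681416 0.04648660216915883
438 [ 0.43299905 -0.28132132  0.09025688]
((434.2875671386719, -282.8274841308594), (14.170215606689453, 26.84310531616211), 64.98155212402344)
1058
[ 0.43350094 -0.28179587 -0.39078086] -22.39009399375612 0.0009153718890335829
```

View pics/w2c.png

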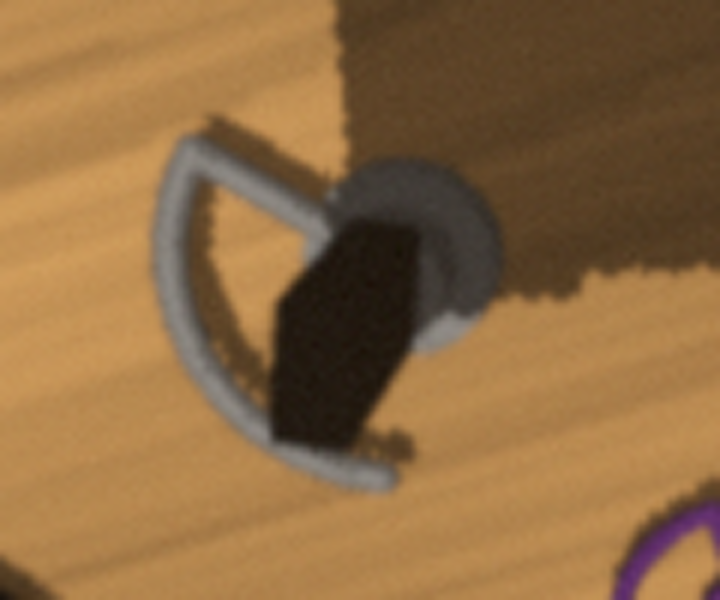

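The crop shows the black grip above a grey foot at about (258,170), with the bar going left and its tip at (255,210). It is the larger steel hook. Approaching it.

```bash

python3 -m creep '{"translation":[[-0.1,-2.2,1.5],[-0.1,-2.2,1.5],[-0.1,-1.9,1.5],[0,0,1],[0,0,0]],"turn":[0.05,0.06,0,0,0],"hand":[6,6,6,6,6]}' 
python3 - <<'E'
from h import *
need(0.4335,-0.2820,0.052)
E
```

```text
time: 5.78
tool_pos: [0.429, -0.2786, 0.1631]
tool_rot: [0.001, 0.214, 0.977, 0.005]
force: [0.4, 0.2, 0.5]
width: 0.0604
tool d cm [-0.56 -0.24 11.11] tcp [ 0.429  -0.2786  0.1631] xyaw 155.28 tilt [ 0.004  0.01  -1.   ] q [ 0.44  0.3   0.11  1.97 -0.06  0.87  1.72]
```

```bash

python3 -m creep '{"translation":[[-0.6,-0.25,1.5],[0,0,1.5],[0,0,0.8],[0,0,0]],"turn":[-0.01,0,0,0],"hand":[6,6,6,6]}' 
python3 - <<'E'
from h import *
need(0.4335,-0.2820,0.052)
p=shot('wrist');cv2.imwrite('pics/w3.png',p['pixels'])
d=p['depth'];pts=[]
for v in range(120,330,1):
  for u in range(240,400,1):
    X=atdepth(p,(u,v))
    if .08<X[2]<.1 and np.hypot(X[0]-.4335,X[1]+.282)<.04: pts.append(X)
pts=np.array(pts);print(len(pts))
if len(pts):print(pts.mean(0),cv2.minAreaRect((pts[:,:2]*1000).astype('float32')))
E
```

```text
time: 6.28
tool_pos: [0.435, -0.2819, 0.1224]
tool_rot: [0.001, 0.208, 0.978, 0.006]
force: [0.5, 0.0, 0.8]
width: 0.0603
tool d cm [ 0.13 -0.15  7.04] tcp [ 0.435  -0.2819  0.1224] xyaw 156.0 tilt [ 0.004  0.011 -1.   ] q [ 0.45  0.37  0.1   1.98 -0.07  0.79  1.74]
858
[ 0.43206202 -0.28195315  0.09069639] ((433.77935791015625, -282.7407531738281), (13.984648704528809, 25.71582794189453), 65.99577331542969)
```

View pics/w3.png

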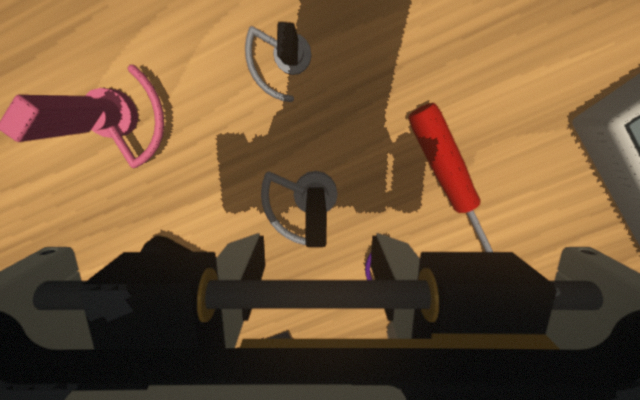

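```bash

python3 -m creep '{"translation":[[0.1,-0.1,1.5],[0,0,1.5],[0,0,1.5],[0,0,1.4],[0,0,0.6],[0,0,0.2],[0,0,0]],"turn":[0,0,0,0,0,0,0],"hand":[6,6,6,6,6,6,6]}' 
python3 -c "
from h import *
need(0.4338,-0.2826,0.052)"
```

```text
time: 7.2
tool_pos: [0.4344, -0.2818, 0.0511]
tool_rot: [0.001, 0.208, 0.978, 0.006]
force: [-0.4, 0.1, 0.3]
width: 0.0599
tool d cm [ 0.02 -0.1  -0.09] tcp [ 0.4344 -0.2818  0.0511] xyaw 156.01 tilt [ 0.005  0.01  -1.   ] q [ 0.46  0.49  0.08  2.02 -0.09  0.64  1.76]
```

```bash

python3 -m creep '{"translation":[[0,-0.05,0],[0,0,0],[0,0,0],[0,0,0],[0,0,0],[0,0,0],[0,0,0],[0,0,0]],"turn":[0,0,0,0,0,0,0,0],"hand":[1,0.8,0.8,0.8,0.8,0.8,0.8,0.8]}' 60
python3 -m creep '{"translation":[[0,0,-0.8],[0,0,-1.5],[0,0,-2.5],[0,0,-2.5],[0,0,-2.5],[0,0,-2.5],[0,0,-1.5],[0,0,0]],"turn":[0,0,0,0,0,0,0,0],"hand":[0.8,0.8,0.8,0.8,0.8,0.8,0.8,0.8]}' 60
python3 - <<'E'
from h import *
need(0.5215,0.0704)
print(sense()['force'],sense()['ft_torque'])
p=shot('wrist');cv2.imwrite('pics/w4.png',p['pixels'])
p=shot('scene');a=p['pixels'][140:300,100:260];cv2.imwrite('pics/s4.png',cv2.resize(a,None,fx=3.5,fy=3.5))
E
```

```text
time: 8.2
tool_pos: [0.4351, -0.2831, 0.0527]
tool_rot: [0.003, 0.208, 0.978, 0.005]
force: [0.4, 0.6, 0.8]
width: 0.0141
time: 9.2
tool_pos: [0.4335, -0.2836, 0.1995]
tool_rot: [0.003, 0.208, 0.978, 0.005]
force: [-0.3, 0.2, -2.1]
width: 0.0138
tool d cm [ 6.35 35.92  0.39] tcp [ 0.4335 -0.2836  0.1995] xyaw 156.01 tilt [ 0.009  0.009 -1.   ] q [ 0.44  0.26  0.11  1.92 -0.05  0.95  1.73]
[-0.27881421  0.15792686 -2.11804238] [0.04142042 0.04484384 0.00285388]
```

View pics/w4.png

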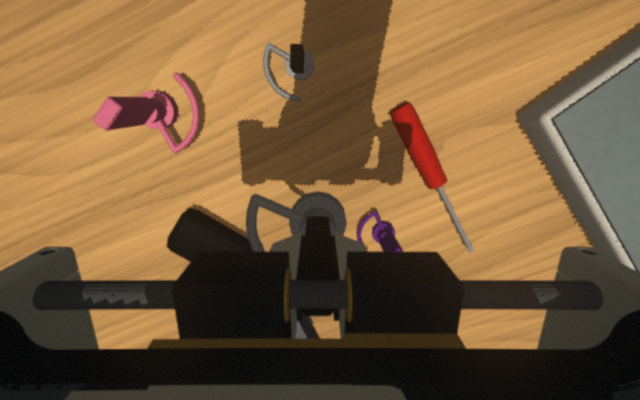

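View pics/s4.png

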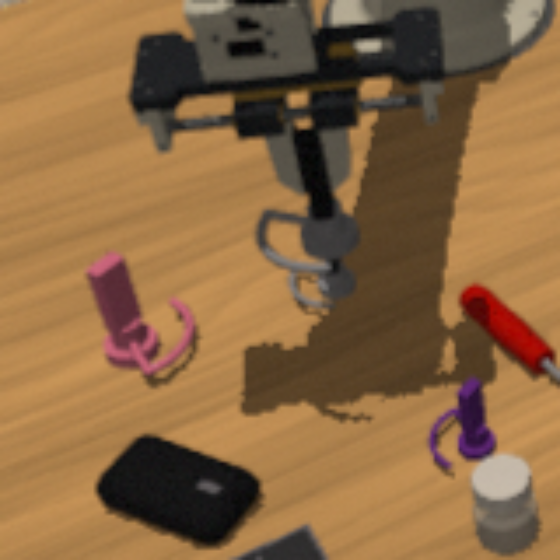

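Held: opening 13.8 mm, and the wrist carries about 2 N. The wrist view shows the foot at (318,215) under the grip, and nothing else moved. Next I'll carry it high over the trainer's far half, so the camera sees the eye, plunger and foot together.

```bash

python3 -m creep '{"translation":[[-0.3,2.5,0],[-0.5,4,0],[-0.6,4.5,0],[-0.6,4.5,0],[-0.6,4.5,0],[-0.6,4.5,0],[-0.6,4.5,0],[-0.5,4.5,0],[-0.5,3.5,0],[-0.2,2,0]],"turn":[0,0,0,0,0,0,0,0,0,0],"hand":[0.8,0.8,0.8,0.8,0.8,0.8,0.8,0.8,0.8,0.8]}' 60
python3 -m creep '{"translation":[[0,0,0],[0,0,0],[0,0,0],[0,0,0]],"turn":[-0.12,-0.12,0,0],"hand":[0.8,0.8,0.8,0.8]}' 60
python3 - <<'E'
from h import *
need(0.64,0.06)
p=shot('wrist');cv2.imwrite('pics/w5.png',p['pixels'])
for t in ['hub_place','eye','plunger','hook','hook_tip']:
    print(t,[(round(o['conf'],2),[round(float(b),1) for b in o['uv']],atdepth(p,o['uv'])) for o in spot_point(p,t)])
E
```

```text
time: 10.55
tool_pos: [0.634, 0.0609, 0.1849]
tool_rot: [-0.011, 0.212, 0.977, 0.004]
force: [-0.1, 0.0, -0.8]
width: 0.0137
time: 11.05
tool_pos: [0.6314, 0.061, 0.18]
tool_rot: [-0.015, 0.091, 0.996, 0.005]
force: [0.5, -0.3, -1.9]
width: 0.0139
tool d cm [-0.86  0.06 -0.03] tcp [0.6314 0.061  0.18  ] xyaw 169.59 tilt [-0.029  0.012 -1.   ] q [-0.05  0.5  -0.1   1.62  0.04  1.05  1.22]
hub_place [(0.94, [302.8, 70.7], array([0.52130538, 0.06887285, 0.04990807]))]
eye [(0.74, [328.2, 121.9], array([0.56660998, 0.08230459, 0.07759131]))]
plunger [(0.58, [353.6, 94.7], array([0.54881326, 0.10940283, 0.04955213])), (0.55, [304.9, 71.0], array([0.52189759, 0.07062297, 0.05014953]))]
hook [(0.94, [318.1, 216.5], array([0.61738815, 0.06393034, 0.1601678 ])), (0.68, [21.8, 145.1], array([ 0.53628971, -0.23090571,  0.01053024]))]
hook_tip []
```

View pics/w5.png

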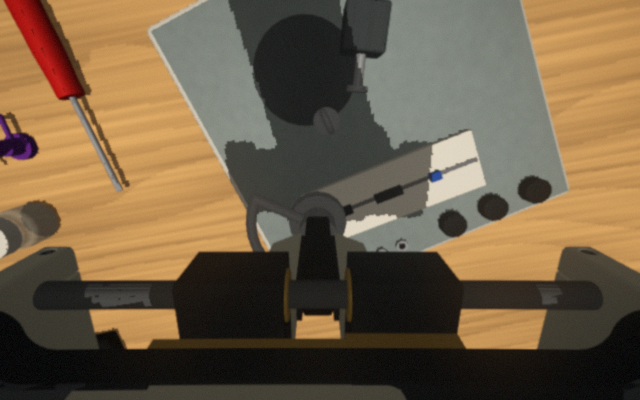

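```bash
cat > tr.py <<'E'
from h import *
def cloud(p):
    v,u=np.mgrid[0:400,0:640];uv=np.stack([u.ravel(),v.ravel()],1).astype(float)
    n=cv2.undistortPoints(uv.reshape(-1,1,2),np.array(p['intrinsics']),np.array(p['dist_coeffs']))[:,0]
    z=p['depth'].ravel();X=np.c_[n*z[:,None],z];T=np.array(p['T']);W=X@T[:3,:3].T+T[:3,3];W[z==0]=np.nan
    return W.reshape(400,640,3)
def edges(p):
    W=cloud(p);deck=(abs(W[...,2]-.05)<.008);out=[]
    bench=(abs(W[...,2])<.02)
    k=np.ones((3,3),np.uint8)
    near=cv2.dilate(bench.astype('uint8'),np.ones((7,7),np.uint8))>0
    e=deck&near
    return W,deck,e,W[e][:,:2]
def fit(P,x0):
    # square 0.3 sides: robust dist of boundary points to 4 side lines
    from scipy.optimize import least_squares
    def r(x):
        c,s=np.cos(x[2]),np.sin(x[2]);q=(P-x[:2])@np.array([[c,-s],[s,c]])
        return np.max(abs(q),1)-x[3]
    return least_squares(r,x0,loss='soft_l1',f_scale=.002)
if __name__=='__main__':
  for n in ['wrist','top','scene']:
    p=shot(n);W,deck,e,P=edges(p)
    P=P[np.hypot(P[:,0]-.57,P[:,1]-.12)<.24]
    f=fit(P,[.57,.12,np.radians(14),.15]);print(n,len(P),f.x,np.degrees(f.x[2]),np.sqrt((f.fun**2).mean()))
    c,s=np.cos(f.x[2]),np.sin(f.x[2])
    for a in [(-.06,-.04),(-.015,-.04)]: print('  ',f.x[0]+c*a[0]-s*a[1],f.x[1]+s*a[0]+c*a[1])
    m=deck; print('  deckz',np.nanmedian(W[deck][:,2]))
    # eye: points z in .055-.085 near eye
    E=W[(W[...,2]>.056)&(W[...,2]<.08)&(np.hypot(W[...,0]-.565,W[...,1]-.0825)<.016)]
    if len(E):print('  eye',len(E),E.mean(0),E[:,2].max(),cv2.minAreaRect((E[:,:2]*1000).astype('float32')))
    H=W[(W[...,2]>.077)&(W[...,2]<.084)&(np.hypot(W[...,0]-.53,W[...,1]-.115)<.04)]
    if len(H):print('  housing',len(H),H.mean(0),cv2.minAreaRect((H[:,:2]*1000).astype('float32')))
E
python3 tr.py
```

```text
wrist 2316 [0.56972761 0.12285148 0.2567729  0.14513802] 14.712003574229879 0.002175128378200838
   0.5218531627888349 0.068925257715734
   0.5653778183839119 0.08035348397049163
  deckz 0.04980516447055952
  eye 191 [0.56571472 0.08133005 0.07361767] 0.0782841085789982 ((565.9105834960938, 82.17548370361328), (22.471776962280273, 8.255313873291016), 17.172414779663086)
  housing 1853 [0.50589068 0.12098145 0.07968988] ((505.5741882324219, 121.28579711914062), (33.97073745727539, 29.2038631439209), 74.97344207763672)
top 589 [0.57038587 0.12335697 0.25253946 0.14490403] 14.469445353817616 0.0030854500559593066
   0.5222835577425035 0.06963391041101387
   0.565856203874267 0.08087777580847001
  deckz 0.05089206275634539
  eye 1 [0.56704494 0.09291897 0.05637173] 0.056371726446586834 ((567.044921875, 92.9189682006836), (0.0, 0.0), 0.0)
  housing 104 [0.5075095  0.12172975 0.08025367] ((519.700927734375, 117.70130157470703), (34.145992279052734, 57.4461784362793), 72.529052734375)
scene 525 [0.5817942  0.11712278 0.26313094 0.14281758] 15.076292151800892 0.004919069586588696
   0.5342635841440943 0.06289327059208957
   0.577714699434333 0.07459799528062397
  deckz 0.0494781426380807
  eye 19 [0.5721833  0.08032525 0.07206272] 0.07759795773422273 ((571.0809326171875, 78.7093276977539), (18.550642013549805, 7.659069538116455), 12.45240306854248)
  housing 81 [0.50921943 0.11996899 0.07957175] ((507.8023681640625, 120.64370727539062), (33.191497802734375, 33.48048400878906), 73.14081573486328)
```

```bash
cat > hk.py <<'E'
from tr import *
from scipy.optimize import minimize
def hook_in_tool(p):
    T=toolT();W=cloud(p);X=(W.reshape(-1,3)-T[:3,3])@T[:3,:3]
    uv=np.stack(np.mgrid[0:400,0:640][::-1],-1).reshape(-1,2)
    # foot top / bar at tool z .030-.046
    m=(X[:,2]>.029)&(X[:,2]<.047)&(np.hypot(X[:,0],X[:,1])<.06)&(uv[:,1]<262)
    P=X[m];print('n',len(P),'z med',np.median(P[:,2]))
    pts=P[:,:2]
    best=None
    def dist(x):
        q=pts-x[:2];r=np.hypot(*q.T);a=np.arctan2(q[:,1],q[:,0])-x[2]  # tool z down: hook angle -> minus
        a=-np.degrees(a);a=(a+180)%360-180
        da=np.maximum(0,np.maximum(a,-115-a))*np.pi/180*.045
        arc=np.hypot(np.maximum(0,abs(r-.045)-.0035),da);foot=np.maximum(0,r-.02)
        th=x[2]+np.radians(115);c,s=np.cos(th),np.sin(th);l=abs(-q[:,0]*s+q[:,1]*c);al=q[:,0]*c+q[:,1]*s
        arm=np.where((al>0)&(al<.048),np.maximum(0,l-.0035),1)
        d=np.minimum(np.minimum(arc,foot),arm)
        return np.minimum(d,.008).mean()+0.0*len(q)
    for k in (-10,0,10):
        r=minimize(dist,[.001,0,np.pi+np.radians(k)],method='Nelder-Mead')
        if best is None or r.fun<best.fun:best=r
    print('hub in tool',best.x[:2],'x-axis angle in tool deg',np.degrees(best.x[2]),best.fun)
    # foot circle: boundary
    F=P[(P[:,2]>.036)&(P[:,2]<.047)]
    print('foot extents x',np.percentile(F[:,0],[0,1,99,100]),'y',np.percentile(F[:,1],[0,1,99,100]))
    return T,P,best.x
if __name__=='__main__':
    p=shot('wrist');T,P,x=hook_in_tool(p)
    im=np.full((500,500,3),255,np.uint8)
    for a in P:
        u,v=int(250+a[1]*4000),int(250-a[0]*4000);cv2.circle(im,(u,v),1,(int((a[2]-.03)*12000),0,0),-1)
    cv2.circle(im,(int(250+x[1]*4000),int(250-x[0]*4000)),80,(0,0,255),1);cv2.circle(im,(int(250+x[1]*4000),int(250-x[0]*4000)),180,(0,0,255),1)
    cv2.imwrite('pics/hk.png',im)
    for o in spot_point(p,'hook')[:1]:
        o_,d=ray(p,o['uv']);
        oo=T[:3,:3].T@(o_-T[:3,3]);dd=T[:3,:3].T@d;print('net underside in tool',oo+dd*(.0527-oo[2])/dd[2])
E
python3 hk.py
```

```text
n 2277 z med 0.036188372732051104
hub in tool [1.36860421e-03 3.02731025e-05] x-axis angle in tool deg 179.97607177306648 6.296459439040667e-07
foot extents x [-0.01749451 -0.0108371   0.02108567  0.02308152] y [-0.04786748 -0.04157986  0.01864401  0.01955954]
net underside in tool [ 0.05339429 -0.19718738  0.0527    ]
```

View pics/hk.png

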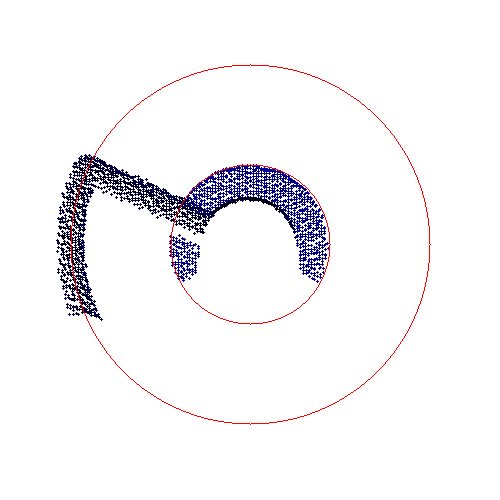

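```bash
cat >> h.py <<'E'
def foot(hx=0.5221,hy=0.0696):
    T=toolT();F=(T@np.array([.00137,0,.0527,1]))[:3];d=np.array([hx,hy,.05])-F
    y=np.degrees(np.arctan2(T[1,0],T[0,0]))%360-180
    s=sense();M=np.array(s['ft_torque'])
    print('t',round(s['time'],2),'foot',np.round(F,4),'err tool cm',np.round(T[:3,:3].T@d*100,2),'hookyaw',round(y,2),'rel',round(y-15,2),'tilt',np.round(T[:2,2],3),'F',np.round(s['force'],1),'M',np.round(M,2),'w',round(s['width'],4),'q7',round(s['q'][6],2))
E
python3 -c "
from h import *
foot()"
```

```text
t 11.6 foot [0.6292 0.0628 0.1282] err tool cm [10.43 -1.29  8.11] hookyaw -10.22 rel -25.22 tilt [-0.027  0.012] F [-0.2  0.1 -1.7] M [-0.02 -0.01 -0.05] w 0.0136 q7 1.23
```

```bash

python3 -m creep '{"translation":[[1.5,-0.2,0],[2.5,-0.3,0],[2.5,-0.3,0],[2,-0.3,0],[1.2,-0.2,0],[0.6,0,0],[0,0,0],[0,0,0]],"turn":[0,0,0,0,0,0,0,0],"hand":[0.8,0.8,0.8,0.8,0.8,0.8,0.8,0.8]}' 60
python3 -c "
from h import *
foot()"
```

```text
time: 12.6
tool_pos: [0.5275, 0.0677, 0.1844]
tool_rot: [-0.012, 0.089, 0.996, 0.005]
force: [-0.4, -0.9, -1.9]
width: 0.0137
t 12.6 foot [0.5249 0.0686 0.1318] err tool cm [ 0.08 -0.02  8.18] hookyaw -10.26 rel -25.26 tilt [-0.023  0.013] F [-0.4 -0.9 -1.9] M [ 0.03 -0.06  0.03] w 0.0137 q7 1.19
```

```bash

python3 -m creep '{"translation":[[0.1,0,1],[0,0,1.8],[0,0,1.8],[0,0,1.5],[0,0,0.8],[0,0,0]],"turn":[0,0,0,0,0,0],"hand":[0.8,0.8,0.8,0.8,0.8,0.8]}' 60
python3 - <<'E'
from h import *
foot()
p=shot('scene');a=p['pixels'][110:270,290:440];cv2.imwrite('pics/s6.png',cv2.resize(a,None,fx=4,fy=3.7,interpolation=2))
p=shot('wrist');cv2.imwrite('pics/w6.png',p['pixels'])
E
```

```text
time: 13.35
tool_pos: [0.5259, 0.0686, 0.1105]
tool_rot: [-0.012, 0.09, 0.996, 0.005]
force: [-0.6, -1.0, -1.7]
width: 0.0144
t 13.35 foot [0.5233 0.0695 0.0579] err tool cm [ 0.1  -0.02  0.79] hookyaw -10.31 rel -25.31 tilt [-0.024  0.013] F [-0.6 -1.  -1.7] M [ 0.03 -0.07 -0.01] w 0.0144 q7 1.18
```

View pics/s6.png

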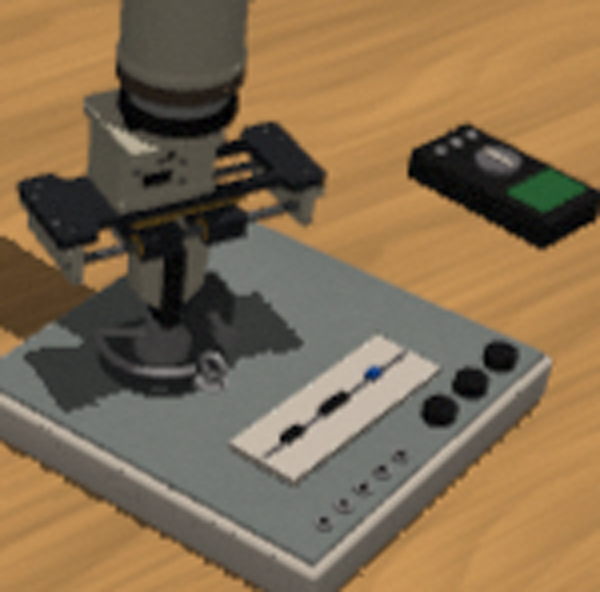

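View pics/w6.png

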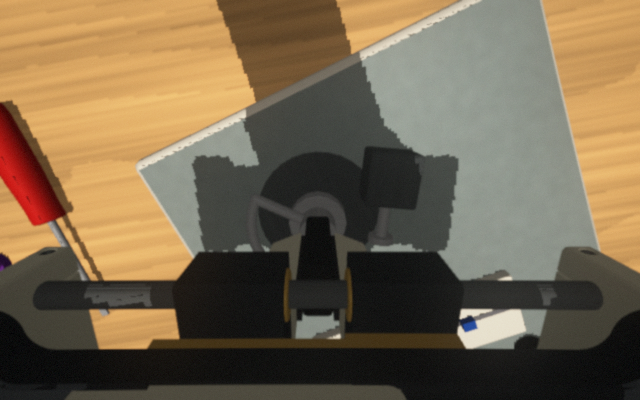

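```bash
python3 - <<'E'
from tr import *
p=shot('wrist');W,deck,e,P=edges(p)
P=P[np.hypot(P[:,0]-.57,P[:,1]-.12)<.24]
c,s=np.cos(np.radians(15)),np.sin(np.radians(15))
q=(P-[.5703,.1226])@np.array([[c,-s],[s,c]])
# lines: near (q0~-.15) right (q1~-.15), left
for name,m,ax in [('near',(abs(q[:,0]+.147)<.012)&(abs(q[:,1])<.13),0),('right',(abs(q[:,1]+.147)<.012)&(abs(q[:,0])<.13),1),('left',(abs(q[:,1]-.147)<.012)&(abs(q[:,0])<.13),1)]:
    A=P[m]
    if len(A)<20: print(name,len(A));continue
    v=cv2.fitLine(A.astype('float32'),cv2.DIST_HUBER,0,0.01,0.01).ravel();print(name,len(A),np.degrees(np.arctan2(v[1],v[0])),np.median(q[m][:,ax]),np.percentile(q[m][:,ax],[2,98]))
H=W[(W[...,2]>.077)&(W[...,2]<.084)&(np.hypot(W[...,0]-.505,W[...,1]-.121)<.04)]
print('housing',len(H),H.mean(0),cv2.minAreaRect((H[:,:2]*1000).astype('float32')))
# patch
g=p['pixels'].mean(2);D=deck&(g<58)
B=W[D][:,:2];B=B[np.hypot(B[:,0]-.522,B[:,1]-.07)<.05];print(len(B))
r=np.hypot(B[:,0]-.522,B[:,1]-.0696);print(np.histogram(r*1000,bins=range(0,52,3)))
im=p['pixels'][130:260,220:440];cv2.imwrite('pics/w6c.png',cv2.resize(im,None,fx=3.6,fy=3.6,interpolation=2))
for r0 in (.025,.03,.035):
  pass
E
```

```text
near 977 -75.31256 -0.14720973428054784 [-0.14868367 -0.14592382]
right 348 13.970143 -0.14378716209193515 [-0.14651692 -0.13920898]
left 925 14.199147 0.14543717930300923 [0.14265059 0.15011717]
housing 2909 [0.50084958 0.12206473 0.07950849] ((501.61590576171875, 122.17784118652344), (34.27606201171875, 36.030513763427734), 74.05889129638672)
5905
(array([  0,   0,   0,   0,   0, 156, 306, 401, 531, 661, 736, 741, 772,
       811, 726,  55,   9]), array([ 0,  3,  6,  9, 12, 15, 18, 21, 24, 27, 30, 33, 36, 39, 42, 45, 48,
       51]))
```

View pics/w6c.png

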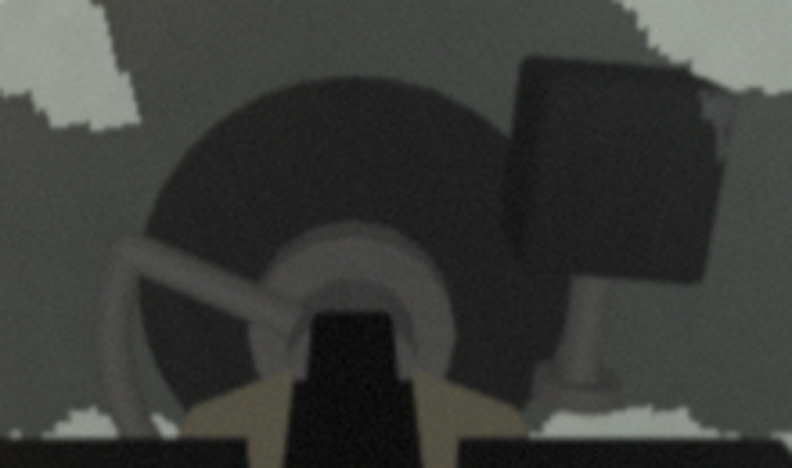

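```bash
python3 - <<'E'
from tr import *
from scipy.optimize import least_squares
p=shot('wrist');g=cv2.GaussianBlur(p['pixels'].mean(2),(0,0),1)
c0=np.array([.5221,.0696]);pts=[]
for a in np.radians(np.arange(110,290,3)):
    rs=np.arange(.036,.05,.0003)
    X=np.c_[c0[0]+rs*np.cos(a),c0[1]+rs*np.sin(a),np.full(len(rs),.05)]
    uv=proj(p,X);val=cv2.remap(g.astype('float32'),uv[:,0].astype('float32'),uv[:,1].astype('float32'),1).ravel()
    d=np.diff(cv2.GaussianBlur(val.reshape(1,-1),(0,0),2).ravel());i=d.argmax()
    if d[i]>.5 and 2<i<len(d)-3 and uv[:,1].max()<245: pts.append(X[i,:2]);print(int(np.degrees(a)),round(rs[i]*1000,1),round(float(d[i]),2),end=' | ')
pts=np.array(pts)
f=least_squares(lambda x:np.hypot(*(pts-x[:2]).T)-x[2],[*c0,.044],loss='soft_l1',f_scale=.0005);print('\npatch',f.x,len(pts))
E
```

```text
113 44.1 0.62 | 116 47.1 0.66 | 119 46.8 0.55 | 125 44.1 0.8 | 128 44.7 3.26 | 131 44.4 3.62 | 134 44.4 3.48 | 137 44.7 3.49 | 140 44.4 3.48 | 143 44.4 3.67 | 146 44.4 3.49 | 149 44.4 3.44 | 152 44.4 3.44 | 155 44.1 3.43 | 158 44.1 3.53 | 161 44.1 3.56 | 164 44.1 3.39 | 167 44.1 3.34 | 170 44.1 3.32 | 173 44.1 3.27 | 176 44.1 3.2 | 179 43.8 3.04 | 182 44.1 3.0 | 185 44.1 3.0 | 188 43.8 2.98 | 191 43.8 3.18 | 194 43.8 3.17 | 197 43.8 3.1 | 200 43.8 3.34 | 203 43.8 3.21 | 206 43.8 3.24 | 209 43.8 3.19 | 212 43.8 3.1 | 215 43.8 3.14 | 218 43.8 3.15 | 221 43.8 3.2 | 224 43.8 3.33 | 227 43.8 3.43 | 230 43.8 3.33 | 233 43.8 3.3 | 236 43.8 3.3 | 239 44.1 3.3 | 242 43.8 3.13 | 245 43.8 1.47 | 248 38.7 0.7 | 254 45.9 0.57 | 257 44.4 2.35 | 260 44.4 3.05 | 263 44.4 2.83 | 266 44.1 3.03 | 269 44.1 3.15 | 272 44.4 3.31 | 275 44.4 3.31 | 278 44.4 3.32 | 281 44.4 3.34 | 284 44.4 3.11 | 287 44.4 3.33 | 
patch [0.52296411 0.07012464 0.04480686] 57
```

```bash
sed -i 's/hx=0.5221,hy=0.0696/hx=0.5226,hy=0.0699/; s/y-15,2/y-14.4,2/' h.py
python3 -m creep '{"translation":[[0.07,0,0.3],[0,0,0.25],[0,0,0.1],[0,0,0]],"turn":[0,0,0,0],"hand":[0.8,0.8,0.8,0.8]}' 60
python3 -c "
from h import *
foot()"
```

```text
time: 14.05
tool_pos: [0.527, 0.0691, 0.1062]
tool_rot: [-0.01, 0.09, 0.996, 0.006]
force: [-0.1, -0.1, -2.0]
width: 0.0135
t 14.05 foot [0.5246 0.07   0.0536] err tool cm [ 0.19 -0.05  0.36] hookyaw -10.31 rel -24.71 tilt [-0.019  0.013] F [-0.1 -0.1 -2. ] M [ 0.01 -0.01 -0.05] w 0.0135 q7 1.18
```

```bash

python3 -m creep '{"translation":[[0.2,-0.05,0.2],[0,0,0.2],[0,0,0],[0,0,0]],"turn":[0,0,0,0],"hand":[0.8,0.8,0.8,0.8]}' 60
python3 -c "
from h import *
foot()"
```

```text
time: 14.55
tool_pos: [0.5246, 0.069, 0.103]
tool_rot: [-0.01, 0.09, 0.996, 0.006]
force: [-0.2, 0.3, -1.6]
width: 0.0138
t 14.55 foot [0.5222 0.0699 0.0503] err tool cm [-0.04  0.    0.03] hookyaw -10.31 rel -24.71 tilt [-0.019  0.013] F [-0.2  0.3 -1.6] M [0.09 0.02 0.01] w 0.0138 q7 1.18
```

```bash

python3 -m creep '{"translation":[[-0.03,0,0.1],[0,0,0.05],[0,0,0]],"turn":[0,0,0],"hand":[0.8,0.8,0.8]}' 60
python3 -c "
from h import *
foot()"
```

```text
time: 14.92
tool_pos: [0.5247, 0.069, 0.103]
tool_rot: [-0.01, 0.09, 0.996, 0.006]
force: [-0.7, -0.8, -0.5]
width: 0.0139
t 14.93 foot [0.5223 0.0699 0.0503] err tool cm [-0.03  0.    0.03] hookyaw -10.32 rel -24.72 tilt [-0.019  0.013] F [-0.7 -0.8 -0.5] M [-0.05  0.05 -0.02] w 0.0139 q7 1.18
```

```bash

python3 -m creep '{"translation":[[0,0.01,0.03],[0,0.01,0.03],[0,0.01,0.03],[0,0,0]],"turn":[-0.08,-0.08,-0.08,0],"hand":[0.8,0.8,0.8,0.8]}' 60
python3 -c "
from h import *
foot()"
```

```text
time: 15.42
tool_pos: [0.525, 0.0672, 0.103]
tool_rot: [-0.009, -0.032, 0.999, 0.006]
force: [-1.0, 0.2, 1.2]
width: 0.0138
t 15.43 foot [0.5226 0.0677 0.0503] err tool cm [-0.01  0.22  0.03] hookyaw 3.72 rel -10.68 tilt [-0.019  0.011] F [-1.   0.2  1.2] M [0.09 0.3  0.06] w 0.0138 q7 1.39
```

Turning counter-clockwise raises q7, which would reach its 2.57 limit before the stop. The tip is still outside the eye, so I'll let the hook stand here, half-turn the hand clockwise above it and regrasp. That also puts the camera on the eye's side.

```bash

python3 -m creep '{"translation":[[0,0.15,0.0],[0,0,0],[0,0,0]],"turn":[0,0,0],"hand":[0.8,0.8,0.8]}' 60
python3 -c "
from h import *
foot()"
python3 -m creep '{"translation":[[0,0,0],[0,0,0],[0,0,0],[0,0,0],[0,0,0]],"turn":[0,0,0,0,0],"hand":[2,4,4,4,4]}' 
python3 -c "
from h import *
foot()"
```

```text
time: 15.8
tool_pos: [0.5253, 0.0685, 0.1029]
tool_rot: [-0.009, -0.031, 0.999, 0.005]
force: [-0.8, -1.4, 2.0]
width: 0.0134
t 15.8 foot [0.5229 0.0689 0.0503] err tool cm [0.03 0.1  0.03] hookyaw 3.53 rel -10.87 tilt [-0.019  0.01 ] F [-0.8 -1.4  2. ] M [-0.28  0.18 -0.03] w 0.0134 q7 1.39
time: 16.42
tool_pos: [0.5257, 0.0695, 0.1026]
tool_rot: [-0.009, -0.031, 0.999, 0.006]
force: [-0.7, 0.8, -0.3]
width: 0.0402
t 16.43 foot [0.5234 0.07   0.05  ] err tool cm [ 0.08 -0.01 -0.  ] hookyaw 3.56 rel -10.84 tilt [-0.018  0.011] F [-0.7  0.8 -0.3] M [ 0.04  0.02 -0.08] w 0.0402 q7 1.39
```

Rise 8 cm and turn 180° clockwise (positive turn).

```bash

python3 -m creep '{"translation":[[0,0,-1.5],[0,0,-2.5],[0,0,-2.5],[0,0,-1.5],[0,0,0]],"turn":[0,0,0,0,0],"hand":[4,4,4,4,4]}'
python3 -m creep '{"translation":[[0,0,0],[0,0,0],[0,0,0],[0,0,0],[0,0,0],[0,0,0],[0,0,0],[0,0,0],[0,0,0],[0,0,0]],"turn":[0.18,0.18,0.18,0.18,0.18,0.18,0.18,0.18,0.18,0.18],"hand":[4,4,4,4,4,4,4,4,4,4]}'
python3 -c "
from h import *
foot();need(.5226,.0699)"
```

```text
time: 17.05
tool_pos: [0.5278, 0.0687, 0.1882]
tool_rot: [-0.008, -0.031, 0.999, 0.006]
force: [0.5, -0.9, 0.3]
width: 0.0398
time: 18.3
tool_pos: [0.5212, 0.0674, 0.1794]
tool_rot: [-0.013, 0.782, 0.623, -0.009]
force: [0.5, 0.0, 0.6]
width: 0.0398
t 18.3 foot [0.5198 0.0692 0.1267] err tool cm [0.12 0.5  7.66] hookyaw -102.98 rel -117.38 tilt [-0.031  0.009] F [0.5 0.  0.6] M [-0.08  0.04 -0.01] w 0.0398 q7 -0.34
tool d cm [ 0.28  0.08 -0.  ] tcp [0.5212 0.0674 0.1794] xyaw 77.02 tilt [-0.031  0.009 -0.999] q [-0.29  0.32  0.14  1.9  -0.07  0.95 -0.34]
```

```bash

python3 -m creep '{"translation":[[0,0,0],[0,0,0],[0,0,0],[0,0,0],[0,0,0],[0,0,0],[0,0,0],[0,0,0]],"turn":[0.18,0.18,0.18,0.18,0.18,0.18,0.13,0],"hand":[4,4,4,4,4,4,4,4]}'
python3 - <<'E'
from h import *
need(.5226,.0699)
p=shot('wrist');cv2.imwrite('pics/w7.png',p['pixels'])
for t in ['hook','eye','plunger','hook_tip','hook_grip']:
    print(t,[(round(o['conf'],2),[round(float(b),1) for b in o['uv']],atdepth(p,o['uv'])) for o in spot_point(p,t)])
E
```

```text
time: 19.3
tool_pos: [0.5153, 0.0665, 0.1717]
tool_rot: [-0.003, 0.999, 0.047, -0.022]
force: [0.8, -0.4, 0.4]
width: 0.0402
tool d cm [ 0.75 -0.27 -0.03] tcp [0.5153 0.0665 0.1717] xyaw 5.38 tilt [-0.044  0.004 -0.999] q [-0.48  0.34  0.37  1.91 -0.16  0.95 -1.5 ]
hook [(0.6, [548.5, 337.0], array([ 0.52782454, -0.01273303,  0.23977863])), (0.56, [317.3, 173.6], array([0.5368724 , 0.06936494, 0.09202775])), (0.56, [601.6, 174.9], array([ 0.54006928, -0.22553529,  0.00901284]))]
eye [(0.79, [304.4, 129.1], array([0.56783982, 0.08262519, 0.07681854])), (0.28, [269.4, 111.7], array([0.57589824, 0.11466271, 0.05004468]))]
plunger [(0.78, [269.5, 150.3], array([0.54687121, 0.11034362, 0.0701767 ]))]
hook_tip [(0.56, [320.0, 128.7], array([0.56825492, 0.07029561, 0.06885414]))]
hook_grip [(0.81, [316.8, 203.1], array([0.53181254, 0.06878705, 0.14256709]))]
```

View pics/w7.png

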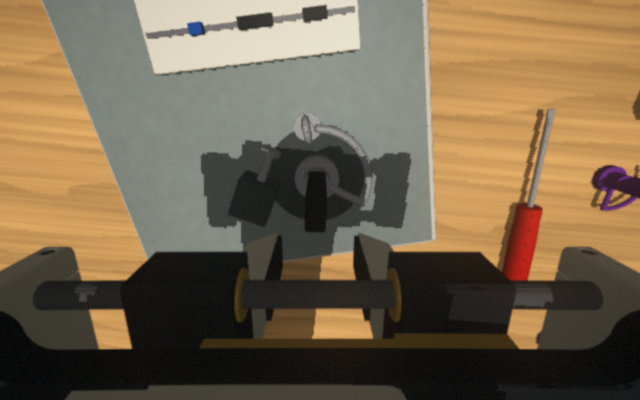

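Wrist view from the far side: hook grip at (316,200), eye at (307,127), bar tip just right of the eye at about (320,128), plunger at (268,152). The hook stands upright. The tool has leaned 2.5°, so I'll try a quick pull-back to undo it.

```bash

python3 -m creep '{"translation":[[-5,0,-1],[-5,0,0],[0,0,0]],"turn":[0,0,0],"hand":[4,4,4]}'
python3 -c "
from h import *
need(.5226,.0699)"
```

```text
time: 19.98
tool_pos: [0.4142, 0.0562, 0.1857]
tool_rot: [-0.003, 0.999, 0.048, -0.022]
force: [1.1, -0.2, -0.1]
width: 0.0398
tool d cm [10.91 -0.33 -0.48] tcp [0.4142 0.0562 0.1857] xyaw 5.49 tilt [-0.044  0.003 -0.999] q [-0.55  0.14  0.39  2.13 -0.08  0.93 -1.59]
```

```bash

python3 -m creep '{"translation":[[0,5.5,0],[0,6,0],[0,6,0],[0,0,0]],"turn":[0,0,0,0],"hand":[4,4,4,4]}'
python3 -c "
from h import *
need(.5226,.0699)"
python3 -m creep '{"translation":[[0,-3,0],[0,-3,0],[0,-3,0],[0,-3,0],[0,-3,0],[0,-2,0],[0,0,0]],"turn":[0,0,0,0,0,0,0],"hand":[4,4,4,4,4,4,4]}'
python3 -c "
from h import *
need(.5226,.0699)"
```

```text
time: 20.48
tool_pos: [0.4373, -0.1226, 0.1868]
tool_rot: [-0.002, 0.999, 0.052, -0.017]
force: [0.1, 0.3, -0.5]
width: 0.04
tool d cm [ 10.47 -18.27  -0.25] tcp [ 0.4373 -0.1226  0.1868] xyaw 5.93 tilt [-0.034  0.002 -0.999] q [-0.26  0.21  0.53  2.06 -0.12  0.93 -1.13]
time: 21.35
tool_pos: [0.4245, 0.0549, 0.189]
tool_rot: [-0.002, 0.998, 0.054, -0.014]
force: [0.1, -0.5, -0.0]
width: 0.04
tool d cm [ 9.91 -0.44 -0.27] tcp [0.4245 0.0549 0.189 ] xyaw 6.2 tilt [-0.028  0.002 -1.   ] q [-0.55  0.14  0.4   2.12 -0.08  0.92 -1.57]
```

```bash

python3 -m creep '{"translation":[[0,5,0],[0,6,0],[0,6,0],[0,0,0]],"turn":[0,0,0,0],"hand":[4,4,4,4]}'
python3 -m creep '{"translation":[[0,-3,0],[0,-3,0],[0,-3,0],[0,-3,0],[0,-3,0],[0,-1.8,0],[0,0,0]],"turn":[0,0,0,0,0,0,0],"hand":[4,4,4,4,4,4,4]}'
python3 -c "
from h import *
need(.5226,.0699)"
```

```text
time: 21.85
tool_pos: [0.4462, -0.1206, 0.1892]
tool_rot: [-0.001, 0.998, 0.056, -0.012]
force: [-0.6, 1.3, -0.6]
width: 0.0395
time: 22.72
tool_pos: [0.4274, 0.0498, 0.1897]
tool_rot: [-0.0, 0.998, 0.055, -0.012]
force: [0.5, -0.4, -0.5]
width: 0.0402
tool d cm [ 9.69 -0.95 -0.22] tcp [0.4274 0.0498 0.1897] xyaw 6.32 tilt [-0.023 -0.001 -1.   ] q [-0.55  0.14  0.41  2.12 -0.07  0.92 -1.56]
```

```bash

python3 -m creep '{"translation":[[2,-0.2,0],[3,-0.3,0],[2.5,-0.3,0],[1.2,-0.1,0],[0.5,0,0],[0,0,0]],"turn":[0.03,0.02,0,0,0,0],"hand":[4,4,4,4,4,4]}'
python3 - <<'E'
from tr import *
need(.5226,.0699)
p=shot('wrist');cv2.imwrite('pics/w8.png',p['pixels']);W=cloud(p)
G=W[(W[...,2]>.136)&(W[...,2]<.15)&(np.hypot(W[...,0]-.523,W[...,1]-.07)<.03)]
print('griptop',len(G),G.mean(0),cv2.minAreaRect((G[:,:2]*1000).astype('float32')))
F=W[(W[...,2]>.058)&(W[...,2]<.066)&(np.hypot(W[...,0]-.523,W[...,1]-.07)<.03)]
from scipy.optimize import least_squares,minimize
pts=W[(W[...,2]>.056)&(W[...,2]<.074)&(np.hypot(W[...,0]-.5226,W[...,1]-.07)<.055)&(W[...,1]<.0775)][:,:2]
def dist(x):
    q=pts-x[:2];r=np.hypot(*q.T);a=(np.degrees(np.arctan2(q[:,1],q[:,0])-x[2])+180)%360-180
    da=np.maximum(0,np.maximum(a-4,-115-a))*np.pi/180*.045
    arc=np.hypot(np.maximum(0,abs(r-.045)-.0035),da);foot=np.maximum(0,r-.02)
    th=x[2]-np.radians(115);c,s=np.cos(th),np.sin(th);l=abs(-q[:,0]*s+q[:,1]*c);al=q[:,0]*c+q[:,1]*s
    arm=np.where((al>0)&(al<.048),np.maximum(0,l-.0035),1)
    return np.minimum(np.minimum(np.minimum(arc,foot),arm),.006).mean()
b=min((minimize(dist,[.5226+i,.07+j,np.radians(4+k)],method='Nelder-Mead') for i in(-.002,.002) for j in (-.002,.002) for k in(-5,5)),key=lambda r:r.fun);print('hookfit',len(pts),b.x,np.degrees(b.x[2]),b.fun)
E_=W[(W[...,2]>.066)&(W[...,2]<.08)&(np.hypot(W[...,0]-.566,W[...,1]-.0825)<.016)]
print('eye top',len(E_),E_.mean(0),cv2.minAreaRect((E_[:,:2]*1000).astype('float32')))
a=p['pixels'][70:250,220:420];cv2.imwrite('pics/w8c.png',cv2.resize(a,None,fx=3.3,fy=3.3,interpolation=2))
for t in ['eye','hook_tip','plunger','hub_place']:
    print(t,[(round(o['conf'],2),[round(float(b),1) for b in o['uv']],atz(p,o['uv'],.066)) for o in spot_point(p,t)])
E
```

```text
time: 23.48
tool_pos: [0.5198, 0.0607, 0.1872]
tool_rot: [0.001, 1.0, 0.028, -0.012]
force: [0.8, -0.5, 0.0]
width: 0.0399
tool d cm [ 0.33 -0.9  -0.01] tcp [0.5198 0.0607 0.1872] xyaw 3.16 tilt [-0.025 -0.003 -1.   ] q [-0.51  0.32  0.41  1.91 -0.15  0.97 -1.54]
griptop 707 [0.52507739 0.06921094 0.14139875] ((524.04736328125, 69.38766479492188), (25.824073791503906, 13.390422821044922), 3.0281174182891846)
hookfit 1490 [0.52345671 0.06936755 0.08879697] 5.087691411116252 3.956605431257961e-05
eye top 249 [0.56776495 0.07824825 0.07249824] ((567.1304321289062, 75.91363525390625), (22.025569915771484, 17.814464569091797), 5.9056782722473145)
eye [(0.73, [295.2, 139.7], array([0.56183873, 0.08267938, 0.066     ])), (0.71, [261.6, 154.8], array([0.54666858, 0.11239023, 0.066     ]))]
hook_tip [(0.65, [310.9, 132.6], array([0.56879908, 0.06910608, 0.066     ])), (0.59, [624.5, 161.9], array([ 0.55759793, -0.21240056,  0.066     ]))]
plunger [(0.75, [260.5, 155.3], array([0.54615855, 0.11337812, 0.066     ]))]
hub_place []
```

View pics/w8c.png

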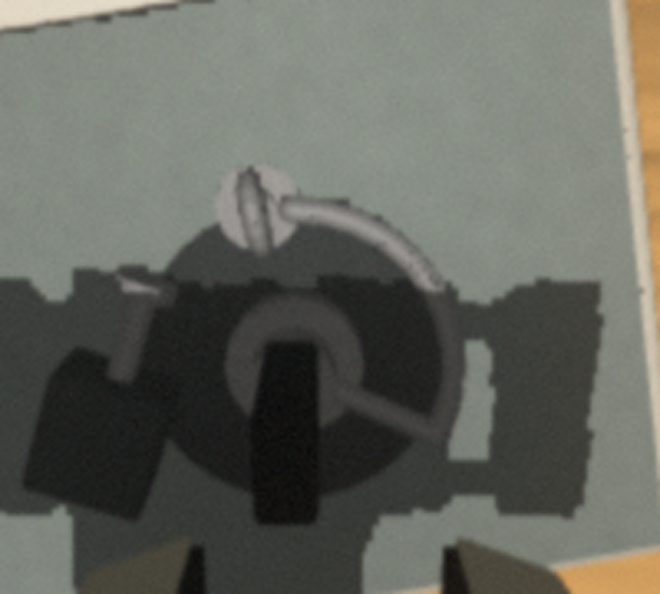

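```bash
python3 - <<'E'
from tr import *
from scipy.optimize import least_squares
p=shot('wrist')
print('pad',atz(p,(297.9,132.7),.05),'eye mid',atz(p,(297,134),.066))
W=cloud(p)
A=W[115:150,285:310];m=(A[...,2]>.057)
# remove bar: keep cols<=  ; print row-wise
for r in range(117,150,2):
    X=W[r,284:304];k=(X[:,2]>.056);print(r,[(284+i,round(X[i,0]*1000),round(X[i,1]*1000),round(X[i,2]*1000)) for i in np.where(k)[0]][:7])
g=cv2.GaussianBlur(p['pixels'].mean(2),(0,0),1);c0=np.array([.5226,.0699]);pts=[]
for a in np.radians(np.r_[25:70:3,185:250:3,290:330:3]):
    rs=np.arange(.038,.05,.0003);X=np.c_[c0[0]+rs*np.cos(a),c0[1]+rs*np.sin(a),np.full(len(rs),.05)]
    uv=proj(p,X);val=cv2.remap(g.astype('float32'),uv[:,0].astype('float32'),uv[:,1].astype('float32'),1).ravel()
    d=np.diff(cv2.GaussianBlur(val.reshape(1,-1),(0,0),2).ravel());i=d.argmax()
    if d[i]>.7 and 2<i<len(d)-3: pts.append(X[i,:2]);print(int(np.degrees(a)),round(rs[i]*1000,1),round(float(d[i]),1),end='|')
pts=np.array(pts)
for r0 in (.044,.045): print(r0,least_squares(lambda x:np.hypot(*(pts-x[:2]).T)-r0,c0,loss='soft_l1',f_scale=.0005).x)
E
```

```text
pad [0.56586296 0.08212907 0.05      ] eye mid [0.56677384 0.08201928 0.066     ]
117 []
119 []
121 []
123 [(np.int64(293), 576, 86, 68), (np.int64(294), 577, 85, 71), (np.int64(295), 577, 84, 72), (np.int64(296), 577, 83, 70), (np.int64(297), 577, 82, 70), (np.int64(298), 576, 81, 67)]
125 [(np.int64(292), 575, 86, 69), (np.int64(293), 575, 85, 72), (np.int64(294), 575, 84, 72), (np.int64(295), 575, 84, 73), (np.int64(296), 575, 83, 72), (np.int64(297), 575, 82, 72), (np.int64(298), 575, 81, 72)]
127 [(np.int64(293), 573, 85, 73), (np.int64(294), 574, 84, 75), (np.int64(295), 574, 83, 75), (np.int64(296), 574, 83, 74), (np.int64(297), 574, 82, 73), (np.int64(298), 574, 81, 73), (np.int64(299), 574, 80, 72)]
129 [(np.int64(293), 572, 85, 73), (np.int64(294), 572, 84, 75), (np.int64(295), 572, 83, 76), (np.int64(296), 572, 82, 76), (np.int64(297), 572, 82, 76), (np.int64(298), 572, 81, 75), (np.int64(299), 572, 80, 74)]
131 [(np.int64(293), 570, 85, 75), (np.int64(294), 570, 84, 75), (np.int64(295), 571, 83, 76), (np.int64(296), 571, 82, 76), (np.int64(297), 571, 81, 78), (np.int64(29
[... 1524 characters left out ...]
47 [(np.int64(299), 556, 80, 69), (np.int64(300), 556, 79, 69)]
149 []
25 38.9 1.2|28 38.9 2.8|31 44.9 4.4|34 44.9 6.0|37 44.9 5.9|40 44.9 5.9|43 44.9 5.8|46 44.9 5.9|49 44.9 6.1|52 45.2 6.0|55 44.9 6.1|58 45.2 5.8|61 46.1 2.0|64 38.9 1.7|67 44.6 2.9|194 44.9 1.6|197 44.6 1.9|200 44.6 2.0|203 44.6 2.0|206 44.6 1.9|209 44.6 1.8|212 44.6 1.8|215 44.6 2.0|218 44.6 1.8|221 44.6 1.9|224 44.3 2.0|227 44.9 2.0|230 44.6 2.1|233 44.3 2.0|236 44.6 1.7|239 44.9 0.8|290 42.8 2.4|293 42.8 2.3|296 42.5 2.3|299 44.0 4.3|302 43.1 6.6|305 42.2 7.5|308 42.2 7.1|311 42.2 5.8|314 42.2 5.8|317 41.9 6.2|320 41.9 6.3|323 41.6 5.9|326 41.6 5.9|329 41.3 6.1|0.044 [0.52129878 0.07109341]
0.045 [0.52090901 0.07188439]
```

```bash
python3 -c "
from h import *
need(.523,.0694,.103)"
python3 -m creep '{"translation":[[0.3,-0.45,1],[0.15,-0.35,1],[0.1,0,1],[0,0,0.5],[0,0,0]],"turn":[-0.01,0,0,0,0],"hand":[4,4,4,4,4]}'
python3 -c "
from h import *
need(.523,.0694,.103)"
```

```text
tool d cm [ 0.57 -0.79  8.43] tcp [0.5198 0.0614 0.1874] xyaw 3.22 tilt [-0.024 -0.002 -1.   ] q [-0.51  0.32  0.41  1.91 -0.15  0.97 -1.54]
time: 24.4
tool_pos: [0.5233, 0.0707, 0.149]
tool_rot: [0.001, 0.999, 0.034, -0.013]
force: [-0.2, -0.5, -0.2]
width: 0.04
tool d cm [0.08 0.12 4.6 ] tcp [0.5233 0.0707 0.149 ] xyaw 3.89 tilt [-0.026 -0.003 -1.   ] q [-0.5   0.38  0.39  1.93 -0.18  0.89 -1.52]
```

```bash

python3 -m creep '{"translation":[[0.1,0.1,1.2],[0,0,1.3],[0,0,1.2],[0,0,0.6],[0,0,0.1],[0,0,0]],"turn":[0,0,0,0,0,0],"hand":[4,4,4,4,4,4]}'
python3 -c "
from h import *
need(.523,.0694,.103)"
```

```text
time: 25.15
tool_pos: [0.5232, 0.0692, 0.1018]
tool_rot: [0.001, 0.999, 0.034, -0.013]
force: [0.1, 0.3, 0.2]
width: 0.0403
tool d cm [-0.02 -0.02 -0.12] tcp [0.5232 0.0692 0.1018] xyaw 3.85 tilt [-0.026 -0.003 -1.   ] q [-0.48  0.45  0.37  1.96 -0.22  0.8  -1.49]
```

```bash

python3 -m creep '{"translation":[[0,0,0],[0,0,0],[0,0,0],[0,0,0],[0,0,0],[0,0,0]],"turn":[0,0,0,0,0,0],"hand":[1,0.8,0.8,0.8,0.8,0.8]}' 60
python3 - <<'E'
from tr import *
from scipy.optimize import minimize
need(.523,.0694,.103);s=sense();print(s['force'],s['ft_torque'],s['width'])
p=shot('wrist');T=toolT();cv2.imwrite('pics/w9.png',p['pixels']);W=cloud(p);c=[.5235,.0694]
X=W.reshape(-1,3)
m=(X[:,2]>.056)&(X[:,2]<.074)&(np.hypot(X[:,0]-c[0],X[:,1]-c[1])<.055)&(X[:,1]<.0775)
pts=X[m][:,:2]
def dist(x):
    q=pts-x[:2];r=np.hypot(*q.T);a=(np.degrees(np.arctan2(q[:,1],q[:,0])-x[2])+180)%360-180
    da=np.maximum(0,np.maximum(a-4,-115-a))*np.pi/180*.045
    arc=np.hypot(np.maximum(0,abs(r-.045)-.0035),da);foot=np.maximum(0,r-.02)
    th=x[2]-np.radians(115);c,s=np.cos(th),np.sin(th);l=abs(-q[:,0]*s+q[:,1]*c);al=q[:,0]*c+q[:,1]*s
    arm=np.where((al>0)&(al<.048),np.maximum(0,l-.0035),1)
    return np.minimum(np.minimum(np.minimum(arc,foot),arm),.006).mean()
b=min((minimize(dist,[c[0]+i,c[1]+j,np.radians(4+k)],method='Nelder-Mead') for i in(-.002,.002) for j in (-.002,.002) for k in(-5,5)),key=lambda r:r.fun);print('hookfit',len(pts),b.x,np.degrees(b.x[2]),b.fun)
print('hub in tool',T[:3,:3].T@(np.array([b.x[0],b.x[1],.05])-T[:3,3]))
a=p['pixels'][70:250,220:420];cv2.imwrite('pics/w9c.png',cv2.resize(a,None,fx=3.3,fy=3.3,interpolation=2))
E
```

```text
time: 25.9
tool_pos: [0.5239, 0.0694, 0.1027]
tool_rot: [0.001, 0.999, 0.034, -0.012]
force: [0.8, -0.4, 0.1]
width: 0.014
tool d cm [-0.09 -0.01 -0.03] tcp [0.5239 0.0694 0.1027] xyaw 3.85 tilt [-0.024 -0.002 -1.   ] q [-0.48  0.45  0.37  1.96 -0.22  0.8  -1.49]
[ 0.84638022 -0.40127116  0.14162631] [-0.0037083   0.07419502  0.02652527] 0.013982135844552707
hookfit 2612 [0.5234213  0.06961746 0.11939002] 6.840544041485704 2.7677332245250286e-05
hub in tool [ 0.00082689 -0.0002987   0.05264296]
```

View pics/w9c.png

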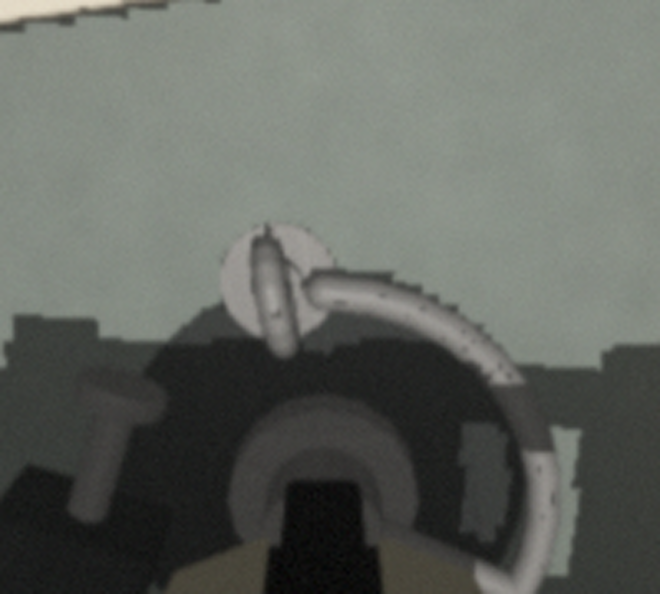

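```bash
sed -i 's/\[.00137,0,.0527,1\]/[.0008,-.0003,.0526,1]/; s/%360-180//; s/hx=0.5226,hy=0.0699/hx=0.5228,hy=0.0700/' h.py
python3 -m creep '{"translation":[[-0.05,-0.03,0],[0,0,0],[0,0,0],[0,0,0]],"turn":[-0.04,-0.05,-0.05,0],"hand":[0.8,0.8,0.8,0.8]}' 60
python3 - <<'E'
from h import *
foot()
p=shot('wrist');a=p['pixels'][70:250,220:420];cv2.imwrite('pics/w10c.png',cv2.resize(a,None,fx=3.3,fy=3.3,interpolation=2))
E
```

```text
time: 26.45
tool_pos: [0.5231, 0.0693, 0.1027]
tool_rot: [0.0, 0.994, 0.108, -0.012]
force: [0.0, -0.1, -1.9]
width: 0.0138
t 26.45 foot [0.5225 0.0696 0.0501] err tool cm [ 0.04 -0.04  0.01] hookyaw 12.41 rel -1.99 tilt [-0.025 -0.003] F [ 0.  -0.1 -1.9] M [-0.03  0.06  0.02] w 0.0138 q7 -1.36
```

View pics/w10c.png

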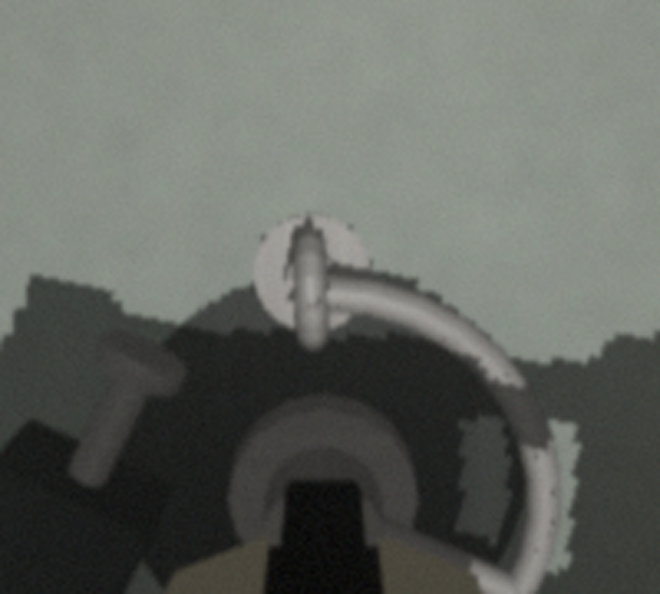

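```bash

python3 -m creep '{"translation":[[0.02,-0.03,0],[0,-0.01,0],[0,-0.01,0],[0,0,0]],"turn":[-0.08,-0.08,-0.08,0],"hand":[0.8,0.8,0.8,0.8]}' 60
python3 -c "
from h import *
foot()"
```

```text
time: 27.0
tool_pos: [0.5224, 0.0687, 0.1028]
tool_rot: [-0.001, 0.974, 0.228, -0.013]
force: [0.2, 1.0, -1.5]
width: 0.0139
t 27.0 foot [0.5216 0.0691 0.0502] err tool cm [ 0.15 -0.03  0.01] hookyaw 26.36 rel 11.96 tilt [-0.026 -0.004] F [ 0.2  1.  -1.5] M [0.   0.03 0.01] w 0.0139 q7 -1.15
```

```bash

python3 -m creep '{"translation":[[0.12,-0.03,0],[0.03,-0.01,0],[0.03,-0.01,0],[0,0,0]],"turn":[-0.07,-0.08,-0.08,0],"hand":[0.8,0.8,0.8,0.8]}' 60
python3 -c "
from h import *
foot()"
```

```text
time: 27.5
tool_pos: [0.5229, 0.0687, 0.1029]
tool_rot: [-0.002, 0.941, 0.337, -0.014]
force: [0.0, 0.5, 0.5]
width: 0.0135
t 27.5 foot [0.5218 0.0691 0.0503] err tool cm [ 0.13 -0.01  0.02] hookyaw 39.37 rel 24.97 tilt [-0.028 -0.005] F [0.  0.5 0.5] M [-0.02  0.08  0.03] w 0.0135 q7 -0.95
```

```bash

python3 -m creep '{"translation":[[0.11,0,0],[0.02,-0.01,0]],"turn":[-0.06,-0.05],"hand":[0.8,0.8]}' 60
python3 -c "
from h import *
foot()"
python3 -m creep '{"translation":[[0.05,0,0]],"turn":[-0.04],"hand":[0.8]}' 60
python3 - <<'E'
from h import *
foot()
p=shot('wrist');a=p['pixels'][70:250,220:420];cv2.imwrite('pics/w11c.png',cv2.resize(a,None,fx=3.3,fy=3.3,interpolation=2))
E
```

```text
time: 27.75
tool_pos: [0.5233, 0.0688, 0.1029]
tool_rot: [-0.003, 0.922, 0.386, -0.015]
force: [-0.7, -1.4, 1.2]
width: 0.0138
t 27.75 foot [0.5221 0.0693 0.0503] err tool cm [ 0.1  -0.    0.03] hookyaw 45.46 rel 31.06 tilt [-0.03  -0.006] F [-0.7 -1.4  1.2] M [-0.37  0.28  0.03] w 0.0138 q7 -0.86
time: 27.88
tool_pos: [0.5235, 0.0688, 0.1029]
tool_rot: [-0.003, 0.915, 0.404, -0.015]
force: [-1.9, -1.4, 1.0]
width: 0.0137
t 27.88 foot [0.5222 0.0692 0.0503] err tool cm [ 0.09 -0.01  0.03] hookyaw 47.7 rel 33.3 tilt [-0.03  -0.007] F [-1.9 -1.4  1. ] M [-0.52  0.44 -0.  ] w 0.0137 q7 -0.82
```

View pics/w11c.png

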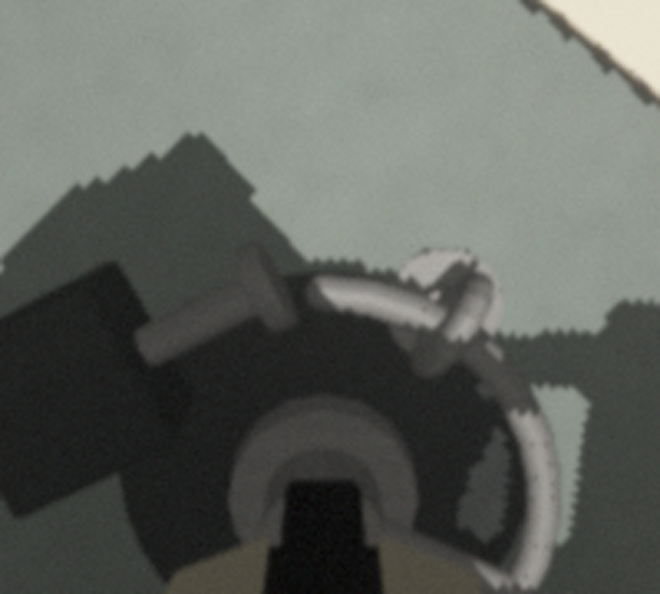

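The bar is through the eye at crop (450,310), and the plunger face at (270,295) is 2–3 mm ahead of the tip. Now pushing gently while watching Mz.

```bash

for i in 1; do python3 -m creep '{"translation":[[0,0,0],[0,0,0]],"turn":[-0.04,-0.04],"hand":[0.8,0.8]}' 60 >/dev/null
python3 -c "
from h import *
foot()"; done
python3 -m creep '{"translation":[[0,0,0],[0,0,0]],"turn":[-0.04,-0.04],"hand":[0.8,0.8]}' 60 >/dev/null
python3 -c "
from h import *
foot()"
```

```text
t 28.18 foot [0.5222 0.0691 0.0504] err tool cm [ 0.11 -0.01  0.03] hookyaw 52.54 rel 38.14 tilt [-0.03  -0.007] F [-1.3 -1.4  1.2] M [-0.53  0.33 -0.07] w 0.0138 q7 -0.75
t 28.43 foot [0.5244 0.0683 0.0505] err tool cm [ 0.06 -0.23  0.05] hookyaw 57.35 rel 42.95 tilt [-0.026 -0.008] F [ 3.1 -2.  -2.9] M [-0.76 -0.58 -0.09] w 0.0137 q7 -0.67
```

```bash

python3 -m creep '{"translation":[[0,-0.2,0],[0.05,-0.15,0]],"turn":[-0.03,-0.03],"hand":[0.8,0.8]}' 60 >/dev/null
python3 -c "
from h import *
foot()"
python3 -m creep '{"translation":[[0.05,-0.15,0]],"turn":[-0.03],"hand":[0.8]}' 60 >/dev/null
python3 -c "
from h import *
foot()"
```

```text
t 28.68 foot [0.5228 0.0699 0.0506] err tool cm [ 0.01 -0.    0.06] hookyaw 60.96 rel 46.56 tilt [-0.024 -0.008] F [ 3.4 -2.  -2.3] M [-0.82 -0.61 -0.12] w 0.0139 q7 -0.62
t 28.8 foot [0.5218 0.071  0.0507] err tool cm [-0.04  0.14  0.07] hookyaw 62.79 rel 48.39 tilt [-0.024 -0.008] F [ 2.9 -2.7 -1.7] M [-0.77 -0.63 -0.1 ] w 0.0136 q7 -0.6
```

```bash

python3 -m creep '{"translation":[[0,0.08,0]],"turn":[-0.03],"hand":[0.8]}' 60 >/dev/null
python3 -c "
from h import *
foot()"
python3 -m creep '{"translation":[[0,0,0]],"turn":[-0.03],"hand":[0.8]}' 60 >/dev/null
python3 -c "
from h import *
foot()"
python3 -m creep '{"translation":[[0,-0.05,0]],"turn":[-0.03],"hand":[0.8]}' 60 >/dev/null
python3 -c "
from h import *
foot()"
```

```text
t 28.93 foot [0.5224 0.0711 0.0507] err tool cm [-0.08  0.08  0.07] hookyaw 64.66 rel 50.26 tilt [-0.023 -0.008] F [ 2.5 -2.2 -2.6] M [-0.6  -0.62 -0.16] w 0.0136 q7 -0.57
t 29.05 foot [0.5224 0.0711 0.0507] err tool cm [-0.09  0.08  0.07] hookyaw 66.51 rel 52.11 tilt [-0.023 -0.008] F [ 3.1 -2.5 -2.3] M [-0.86 -0.64 -0.12] w 0.0139 q7 -0.54
t 29.18 foot [0.522  0.0713 0.0507] err tool cm [-0.09  0.13  0.07] hookyaw 68.35 rel 53.95 tilt [-0.023 -0.008] F [ 2.4 -2.8 -2.1] M [-0.76 -0.63 -0.09] w 0.0136 q7 -0.51
```

```bash

python3 -m creep '{"translation":[[-0.03,0.05,0]],"turn":[-0.025],"hand":[0.8]}' 60 >/dev/null
python3 -c "
from h import *
foot()"
python3 -m creep '{"translation":[[0,0,0]],"turn":[-0.025],"hand":[0.8]}' 60 >/dev/null
python3 -c "
from h import *
foot()"
python3 -m creep '{"translation":[[0,0,0]],"turn":[-0.025],"hand":[0.8]}' 60 >/dev/null
python3 - <<'E'
from h import *
foot()
p=shot('wrist');a=p['pixels'][70:250,220:420];cv2.imwrite('pics/w12c.png',cv2.resize(a,None,fx=3.3,fy=3.3,interpolation=2))
foot()
E
```

```text
t 29.3 foot [0.5223 0.071  0.0507] err tool cm [-0.08  0.08  0.07] hookyaw 69.89 rel 55.49 tilt [-0.023 -0.007] F [ 2.8 -1.5 -1.6] M [-0.58 -0.85 -0.11] w 0.0134 q7 -0.49
t 29.43 foot [0.5232 0.0709 0.0508] err tool cm [-0.09 -0.01  0.08] hookyaw 71.41 rel 57.01 tilt [-0.022 -0.008] F [ 5.8 -3.6 -5.4] M [-1.02 -1.43 -0.22] w 0.0136 q7 -0.46
t 29.55 foot [0.5244 0.0706 0.0509] err tool cm [-0.1  -0.13  0.09] hookyaw 72.91 rel 58.51 tilt [-0.02  -0.008] F [ 6.1 -1.9 -5.8] M [-0.93 -1.4  -0.29] w 0.014 q7 -0.44
t 29.6 foot [0.5245 0.0705 0.0509] err tool cm [-0.09 -0.15  0.1 ] hookyaw 72.97 rel 58.57 tilt [-0.019 -0.008] F [ 5.  -2.2 -4.4] M [-0.82 -1.25 -0.28] w 0.0138 q7 -0.44
```

View pics/w12c.png

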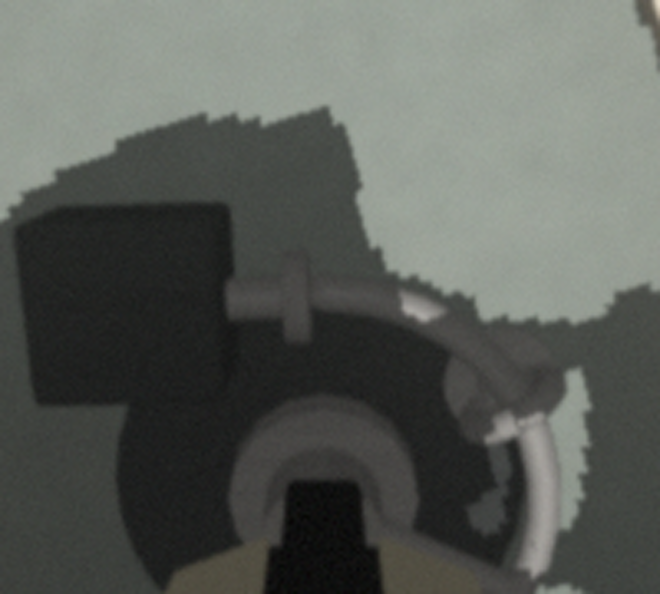

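```bash

python3 -m creep '{"translation":[[0,-0.1,0.04]],"turn":[-0.025],"hand":[0.8]}' 60 >/dev/null
python3 -c "
from h import *
foot()"
python3 -m creep '{"translation":[[0,-0.1,0.04]],"turn":[-0.025],"hand":[0.8]}' 60 >/dev/null
python3 -c "
from h import *
foot()"
```

```text
t 29.73 foot [0.5253 0.0703 0.0509] err tool cm [-0.1  -0.23  0.09] hookyaw 74.43 rel 60.03 tilt [-0.016 -0.008] F [ 6.1 -2.9 -4. ] M [-1.06 -1.45 -0.56] w 0.0138 q7 -0.42
t 29.85 foot [0.5257 0.0699 0.0508] err tool cm [-0.06 -0.28  0.08] hookyaw 75.83 rel 61.43 tilt [-0.014 -0.008] F [ 4.8 -3.2 -3.9] M [-1.07 -1.13 -0.85] w 0.0137 q7 -0.4
```

```bash

python3 -m creep '{"translation":[[0,-0.05,0.0]],"turn":[0.008],"hand":[0.8]}' 60 >/dev/null
python3 -c "
from h import *
foot()"
```

```text
t 29.98 foot [0.5258 0.0698 0.0508] err tool cm [-0.05 -0.29  0.08] hookyaw 75.3 rel 60.9 tilt [-0.013 -0.008] F [ 4.2 -1.5 -5. ] M [-0.54 -0.87 -0.48] w 0.0138 q7 -0.4
```

```bash

python3 -m creep '{"translation":[[0,-0.03,0.0]],"turn":[0]  ,"hand":[0.8]}' 60 >/dev/null
python3 -c "
from h import *
foot()"
python3 -m creep '{"translation":[[0,-0.03,0.0]],"turn":[0]  ,"hand":[0.8]}' 60 >/dev/null
python3 -c "
from h import *
foot()"
python3 -m creep '{"translation":[[0,-0.03,0.0]],"turn":[0]  ,"hand":[0.8]}' 60 >/dev/null
python3 - <<'E'
from h import *
foot()
p=shot('wrist');a=p['pixels'][70:250,220:420];cv2.imwrite('pics/w13c.png',cv2.resize(a,None,fx=3.3,fy=3.3,interpolation=2))
foot()
E
```

```text
t 30.1 foot [0.5258 0.0697 0.0508] err tool cm [-0.05 -0.29  0.08] hookyaw 75.28 rel 60.88 tilt [-0.013 -0.007] F [ 3.7 -2.2 -3.3] M [-0.67 -0.95 -0.45] w 0.0137 q7 -0.4
t 30.23 foot [0.5257 0.0698 0.0508] err tool cm [-0.05 -0.29  0.08] hookyaw 75.28 rel 60.88 tilt [-0.012 -0.007] F [ 4.6 -2.5 -5. ] M [-0.74 -1.07 -0.52] w 0.014 q7 -0.4
t 30.35 foot [0.5257 0.0698 0.0507] err tool cm [-0.06 -0.29  0.08] hookyaw 75.28 rel 60.88 tilt [-0.012 -0.007] F [ 4.4 -2.  -4.4] M [-0.74 -1.08 -0.53] w 0.0139 q7 -0.4
t 30.4 foot [0.5258 0.0698 0.0507] err tool cm [-0.05 -0.29  0.08] hookyaw 75.28 rel 60.88 tilt [-0.012 -0.007] F [ 5.1 -2.  -5. ] M [-0.76 -1.07 -0.5 ] w 0.0133 q7 -0.4
```

View pics/w13c.png

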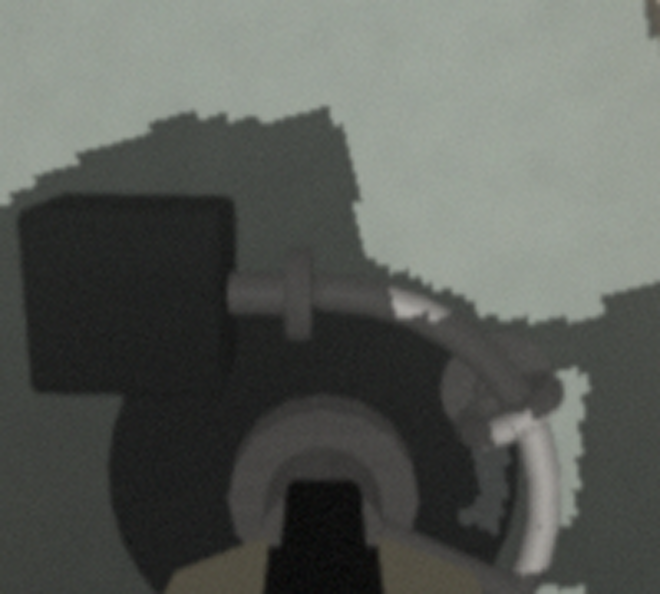

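The plunger is against its stop. The push rose from the ~3 N drag to about 11 N (Mz ≈ −0.5 Nm), held over 0.4 s with no further travel. Next I'll unload gently, set the foot down and let go.

```bash

python3 -m creep '{"translation":[[0,0.03,0.05],[0,0.03,0.05]],"turn":[0.006,0.004],"hand":[0.8,0.8]}' 60 >/dev/null
python3 -c "
from h import *
foot()"
```

```text
t 30.65 foot [0.5257 0.0699 0.0505] err tool cm [-0.06 -0.29  0.05] hookyaw 74.73 rel 60.33 tilt [-0.013 -0.007] F [ 0.2 -2.1  4.3] M [-0.54 -0.13 -0.22] w 0.0137 q7 -0.41
```

```bash

python3 -m creep '{"translation":[[0,0,0],[0,0,0],[0,0,0],[0,0,0],[0,0,0]],"turn":[0,0,0,0,0],"hand":[1.8,2.5,3.5,4,4]}' 10
python3 -m creep '{"translation":[[0,0,-1],[0,0,-2],[0,0,-2.5],[0,0,-2],[0,0,-1],[0,0,0]],"turn":[0,0,0,0,0,0],"hand":[4,4,4,4,4,4]}'
python3 - <<'E'
from tr import *
foot()
p=shot('wrist');cv2.imwrite('pics/w14.png',p['pixels']);W=cloud(p)
G=W[(W[...,2]>.134)&(W[...,2]<.15)&(np.hypot(W[...,0]-.524,W[...,1]-.07)<.03)]
print('griptop',len(G),G.mean(0),cv2.minAreaRect((G[:,:2]*1000).astype('float32')))
p=shot('scene');a=p['pixels'][130:280,290:440];cv2.imwrite('pics/s14.png',cv2.resize(a,None,fx=4,fy=4,interpolation=2))
E
```

```text
time: 31.28
tool_pos: [0.5235, 0.0722, 0.1021]
tool_rot: [-0.003, 0.793, 0.609, -0.009]
force: [-0.8, -0.3, 0.2]
width: 0.0398
time: 32.02
tool_pos: [0.5254, 0.0725, 0.1922]
tool_rot: [-0.003, 0.793, 0.609, -0.008]
force: [-0.0, 0.5, -0.3]
width: 0.0399
t 32.02 foot [0.5245 0.073  0.1396] err tool cm [-0.25  0.05  8.96] hookyaw 74.99 rel 60.59 tilt [-0.017 -0.006] F [-0.   0.5 -0.3] M [-0.09  0.09 -0.05] w 0.0399 q7 -0.42
griptop 680 [0.52562905 0.07233152 0.14117724] ((525.1759033203125, 71.0191421508789), (26.101125717163086, 13.944852828979492), 73.0672836303711)
```

View pics/w14.png

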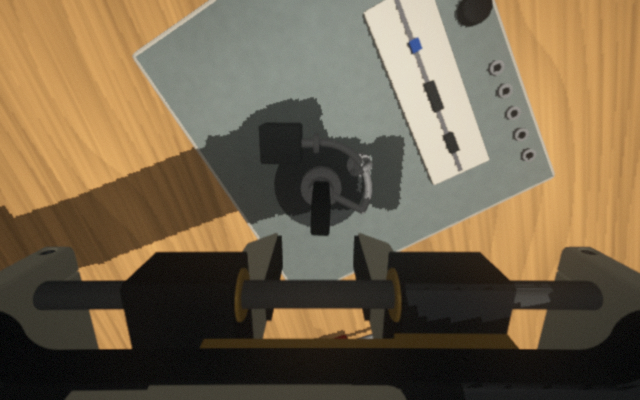

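View pics/s14.png

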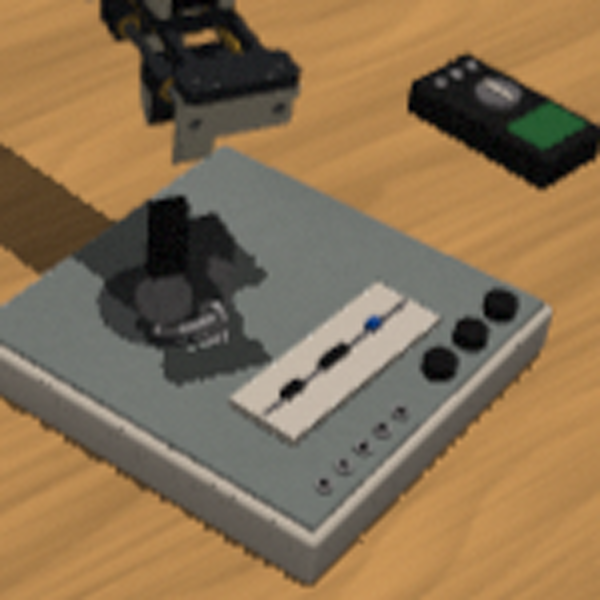

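```bash
python3 - <<'E'
import cv2
a=cv2.imread('pics/w14.png')[100:250,240:400];cv2.imwrite('pics/w14c.png',cv2.convertScaleAbs(cv2.resize(a,None,fx=4,fy=4,interpolation=2),alpha=1.7))
E
```

```text
(no output)
```

View pics/w14c.png

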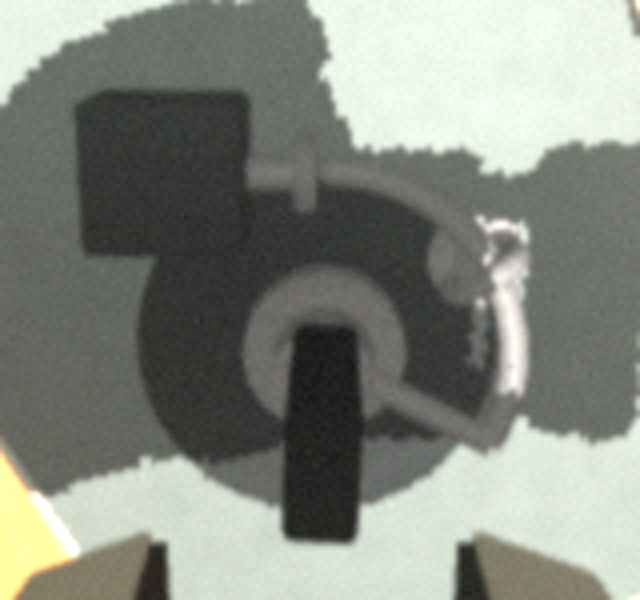

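The hook stands upright with its bar through the eye at crop (480,250) and its tip on the plunger face at (315,175). The fingers are clear, so I'm handing it in.

```bash
python3 -c "
from cell import *
print(sign_off())"
```

```text
the job is handed in; nothing more can be done
None
```

The job is handed in at about 32 s of the 72 s. The hook stands upright on the deck with its bar through the eye and its tip on the plunger, which is pressed home.

- **Choice:** I took the larger steel and black hook by its grip and set it on the hub patch beside the eye.
- **Regrasp:** I had misjudged which way the last joint turns, and it would have run out of range before the stop. So I let the hook stand with its tip still outside the eye, turned the hand half round and gripped it again. Then I swung the bar through the eye.
- **Plunger push:** The push was the 3 N drag at first and rose clearly at about 57–58° past the eye. I held it there at about 11 N (0.5 Nm about the hub axis) for more than 0.4 s, and the plunger moved no further.
- **Last checks:** The final close crop and scene view show the hook upright at about 59°, with the trainer and the multimeter and breadboard beside it where they were. I did not take a last look at the loose things on the other side of the bench, but nothing touched them.
- **Doubts:**
  - For about one row the moment peaked at 0.85 Nm, which reads as about 19 N by the 45 mm rule. Friction and noise are part of that, but I cannot rule out that it briefly passed the plunger's 18 N limit. I saw no sign of damage.
  - The hook's foot ended about 2–3 mm off the centre of the patch.

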